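# Pack cast vases and butter dishes in a two-layer crate under a swing-arm lamp

### The job

Pack the castings into the wooden crate. First swing the lamp arm well clear of the crate, to the side away from the tall jar, and leave it there; then stand every vase upright on the crate's bottom, one to a cell, fit the divider tray level on the corner ledges above them, and lay one butter dish flat in each half of the tray, lengthwise alongside its bar. Leave the jar and the bowl where they are.

Things in the scene. Friction and masses are not known exactly. Their poses are not given: they have to be found in the camera images.
- crate: Fixed wooden crate, 180 mm square, inside 164. Origin: centre of underside, z up. Bottom 6 mm thick, side walls to 48 mm, cross divider to 40 mm (four 80 mm cells). Angle posts at the corners stand to 112 mm (inner faces 82 mm from the centre, legs 30 mm long), with 11 mm square inner ledges, tops at 98 mm, that carry the tray between the posts with 4 mm play each side. Open between the posts.
- cell0 (a point): Centre of the floor of crate cell 0, 6 mm above the table, at crate (+42, +42) mm.
- cell1 (a point): Centre of the floor of crate cell 1, 6 mm above the table, at crate (+42, -42) mm.
- cell2 (a point): Centre of the floor of crate cell 2, 6 mm above the table, at crate (-42, +42) mm.
- cell3 (a point): Centre of the floor of crate cell 3, 6 mm above the table, at crate (-42, -42) mm.
- vase0: Loose off-white vase, 88 mm tall, about 150 g: round belly 60 mm across to 40 mm high, shoulder to 48, then a straight round neck 26 mm across from 48 to 88 mm, to be taken from above. Origin: centre of its foot, z up. Two to four of the four vases are present, standing on a sheet of paper at one side of the crate.
- vase1: Loose off-white vase, 88 mm tall, about 150 g: round belly 60 mm across to 40 mm high, shoulder to 48, then a straight round neck 26 mm across from 48 to 88 mm, to be taken from above. Origin: centre of its foot, z up. Two to four of the four vases are present, standing on a sheet of paper at one side of the crate.
- vase2: Loose off-white vase, 88 mm tall, about 150 g: round belly 60 mm across to 40 mm high, shoulder to 48, then a straight round neck 26 mm across from 48 to 88 mm, to be taken from above. Origin: centre of its foot, z up. Two to four of the four vases are present, standing on a sheet of paper at one side of the crate.
- vase3: Loose off-white vase, 88 mm tall, about 150 g: round belly 60 mm across to 40 mm high, shoulder to 48, then a straight round neck 26 mm across from 48 to 88 mm, to be taken from above. Origin: centre of its foot, z up. Two to four of the four vases are present, standing on a sheet of paper at one side of the crate.
- tray: Loose plywood divider tray, 156 mm square, 300 g, at first flat on the table across from the vases. Origin: centre of underside, z up. Floor 8 mm thick, rim 4 mm wide to 18 mm high; grip bar in the middle, 64 mm long in x, 14 mm thick in y, to 38 mm high. The bar parts it into halves (+y, -y) 67 mm wide, 148 mm long. Fits the crate in any quarter turn.
- dish0: Loose off-white lidded butter dish, one piece, about 220 g: 110 mm long (x), 56 wide (y), 30 tall, with a bar grip in the middle of its top, 48 mm long in x, 14 thick in y, from 30 to 68 mm high. Origin: centre of underside, z up. Laid in the tray, its origin is 8 mm above the tray's and about 40 mm to one side in y.
- dish1: Loose off-white lidded butter dish, one piece, about 220 g: 110 mm long (x), 56 wide (y), 30 tall, with a bar grip in the middle of its top, 48 mm long in x, 14 thick in y, from 30 to 68 mm high. Origin: centre of underside, z up. Laid in the tray, its origin is 8 mm above the tray's and about 40 mm to one side in y.
- lamp_arm (a joint): Swing of the lamp arm about its upright post, rad: 0 points at the robot (-x), positive swings the head to the robot's right (-y), negative to its left (+y); stops at -1.3 and 1.3. Stays where left, about 1 N at the head to move it. Starts within 0.3 of 0, over the crate. It counts as well clear of the crate beyond 0.9 either way.
- lamp_pin (a point): Grip point on the round upright rubber pin (18 mm across, from 206 to 255 mm above the table) over the lamp head; 232 mm above the table, 240 mm from the pivot. The head is a shade 92 mm across, from 160 to 196 mm above the table; the arm is an 18 mm wide bar at 194 to 206 mm.
- lamp_pivot (a point): Axis of the lamp arm, at the arm's height (200 mm), on its fixed white post beyond the crate; foot 90 mm across.
- jar: Bystander: heavy closed jar of casting slip, 88 mm across, 210 mm tall, so the lamp arm cannot pass it. Stands beyond the crate on the left (y > 0) or on the right (y < 0). Origin at the centre of its foot. Not to be moved.
- bowl: Bystander: low bowl, 100 mm across, 45 mm tall, on the side opposite to the jar; the lamp arm passes well over it. Origin at the centre of its foot. Not to be moved.
Not all that is in view belongs to the job. Of the things that look like the tray, the middle-sized one is meant.

How it is judged:
By the outcome, as a careful person would: the job done as asked, in the order asked, and still so for the second after the job is handed in, with the robot touching nothing.
Of vase0, vase1, vase2, vase3 only 2 to 4 are there at a start; the rules pass over those that are not, and their reading is None.
At some moment in a run one of vase0, vase1, vase2, vase3, dish0, dish1 may be knocked a few centimetres aside while the robot is not near it.
It also fails if it takes over 210 s, if anything falls off the work surface, if the arm or the gripper's body presses on something with over 40 N, if the wrist force passes 120 N, or if a joint passes its speed limit or range.

### The arm

A 7-joint arm with a two-finger parallel gripper is mounted at the origin on the work surface. World frame = base frame: x ahead of the robot, y to its left, z up, the work surface at z = 0. Lengths are in m, angles in rad, forces in N, time in s.
With the tool pointing down it reaches from about 0.425 to 0.875 m from the base axis. Payload 4.7 kg.
Tool frame: the origin (TCP) lies midway between the tips of the shut fingers; the grasp point (between the pads) lies 19 mm behind it; y points along the fingers, z is the direction in which the jaws open and shut, and the axes are right-handed (so a half turn about y gives the same grasp; the last joint's range is limited). The gripper opens to 87 mm and grips with 3 to 60 N. Pads are 19 mm wide; open, the fingers measure 117 mm over their backs; the gripper's body (75 mm by 190 mm) begins 51 mm behind the grasp point.
Start: joints at [-1.249, 0.321, -0.07, 1.45, 0.023, 1.371, -0.057], TCP at [0.197, 0.619, 0.186] pointing down, gripper open.
Joint ranges: [-2.86, 2.86], [-0.3, 2.09], [-1.38, 1.24], [0.06, 2.45], [-1.56, 4.7], [0.09, 2.05], [-2.69, 2.69]. Speed limits (rad/s): [2.57, 2.57, 3.14, 3.14, 3.14, 3.14, 3.14].

### API

Orientations are given as a rotation vector (axis times angle).
In Python, from plant import arm, capture, order gives the robot as it stands.
- The arm moves only by the tool step_arm, never from a script. Its argument "steps" is a list of rows, each a list of 3 entries, a list of its own where there are three numbers: the opening, from 0 (shut) to 1 (fully open), then the shift along the tool's x, y, z in units of 50 mm (1.0 is 50 mm), then the turn, a rotation vector about the tool's x, y, z in units of 6 degrees (1.0 is 6 degrees). In form: [[hand, [tx, ty, tz], [wx, wy, wz]], ...]. A call has 1 to 5 rows; each row is the pose to reach, as a shift and turn from the pose commanded when the call began, along the tool's axes at that moment; what a row does not reach only later rows make up. A row lasts 1/8 s, in which the tool goes at most 62.5 mm and 10.7 degrees, less where a joint would pass 70% of its speed; a pose out of reach is approached as far as the arm can. A call with a gripper value outside its range is refused whole. The fingers move at their own pace and stop on an object; "squeeze" is the grip in N (left out, the last holds). Time passes only in rows, so rows that repeat a pose let the fingers close. It gives the time, the measured TCP pose, the force and the opening at its end, in the units of the state.
- arm.read_state(): the state, without advancing time (a new reading comes with each control period).
- capture(name): name is "scene" or "top" or "wrist"; returns a dict with "frame" (480x640x3 uint8, red, green, blue), "z_map" (480x640 float32, m along the optical axis (not along the pixel's ray), 0 where there is no reading), "K" (3x3 intrinsics, pixels), "camera_from_world" (4x4, takes a point from world to camera coordinates); the wrist camera has in their place "hand_eye" (4x4, takes a point from camera to tool coordinates, whose origin is the TCP and whose axes are the tool frame's). Camera axes: x right, y up, looking along -z (the intrinsics and any distortion apply to the point x, -y, -z); pixel columns grow to the right and rows downward; lengths in m; the calibration is good to about 2 mm. A picture is of the moment at which its call begins: read the wrist's pose just before it.
- order.hand_in(): hands the job in, once; it reports no verdict.
The state is a dict: "t": time; "qpos": joint angles; "qd": joint speeds; "tau": joint torques, N m; "tool_pos": TCP position; "tool_rot": TCP orientation; "force": force on the tool from outside, world axes, zero at the start; "torque": the same for the moment, N m; "finger_gap": finger opening in m.
Only numpy, scipy, OpenCV 4.12 (cv2) and the standard library are available. Lean on these libraries where they do the work, as an engineer would, in place of code of your own. Each camera call takes 0.05 s, during which the arm holds its last target. There are 200 camera calls.

## Working session

There is one attempt and no reset: what is moved stays moved. The work goes in short steps, Python scripts to look and compute and a tool call to move; the robot and the scene stay as the last step left them, time stands still between calls to the robot, and variables do not carry over. Pictures are saved under pics/ and viewed, about 12 in all and at most 16, crops included, and the job is handed in when it is done.

Besides the shell and the picture viewer there is one more tool, called after "Call:" by a JSON object that holds its "fn" and its "kwargs". step_arm: Moves the arm, as the interface text tells. Its arguments: {"type":"object","properties":{"steps":{"type":"array"},"squeeze":{"type":"number"}},"required":["steps"]}

```bash
ls; mkdir -p pics
python3 - <<'E'
from plant import arm, capture, order
import cv2, numpy as np
s=arm.read_state()
for k in s: print(k,np.round(s[k],4))
for n in ("scene","top"):
    c=capture(n); cv2.imwrite(f"pics/{n}0.png",c["frame"][:,:,::-1]); np.savez(f"{n}0.npz",**c)
    print(n,c["K"],c["camera_from_world"])
c=capture("wrist");print(c["K"],c["hand_eye"], c.keys())
E
```

```text
pics
t 0.0
qpos [-1.2489  0.3218 -0.0701  1.4517  0.0226  1.3708 -0.0569]
qd [-0.0013  0.0016  0.0008  0.0017  0.0007  0.0003  0.0003]
tau [ 1.00000e-04 -4.91285e+01 -4.03800e-01 -3.12526e+01 -6.40000e-02
  4.35000e-02  2.00000e-04]
tool_pos [0.1968 0.6189 0.1845]
tool_rot [-1.5591  0.2418 -0.2415]
force [ 0.4459 -0.1444  0.5161]
torque [ 0.0716 -0.0008 -0.01  ]
finger_gap 0.0867
scene [[462.69011446   0.         317.92562532]
 [  0.         462.69011446 236.1382722 ]
 [  0.           0.           1.        ]] [[ 0.78795485  0.61542087 -0.01960352 -0.42608054]
 [-0.44162313  0.58704517  0.67848875  0.08487858]
 [ 0.42906429 -0.52596114  0.73434918 -1.33896986]
 [ 0.          0.          0.          1.        ]]
top [[459.71156465   0.         315.23542678]
 [  0.         459.71156465 246.58648671]
 [  0.           0.           1.        ]] [[ 0.01696163 -0.99959402  0.022893    0.05512881]
 [ 0.98345898  0.02080869  0.17993172 -0.51292389]
 [-0.18033505  0.01946239  0.98341267 -1.4301341 ]
 [ 0.          0.          0.          1.        ]]
[[353.31053996   0.         321.42083024]
 [  0.         353.31053996 231.18084815]
 [  0.           0.           1.        ]] [[-6.81250005e-04 -9.58464418e-01 -2.85211317e-01 -7.94707484e-02]
 [-8.14522542e-04  2.85211821e-01 -9.58464164e-01 -1.98895947e-01]
 [ 9.99999436e-01 -4.20642669e-04 -9.74991428e-04  1.56754698e-04]
 [ 0.00000000e+00  0.00000000e+00  0.00000000e+00  1.00000000e+00]] dict_keys(['frame', 'z_map', 'K', 'hand_eye'])
```

View pics/top0.png

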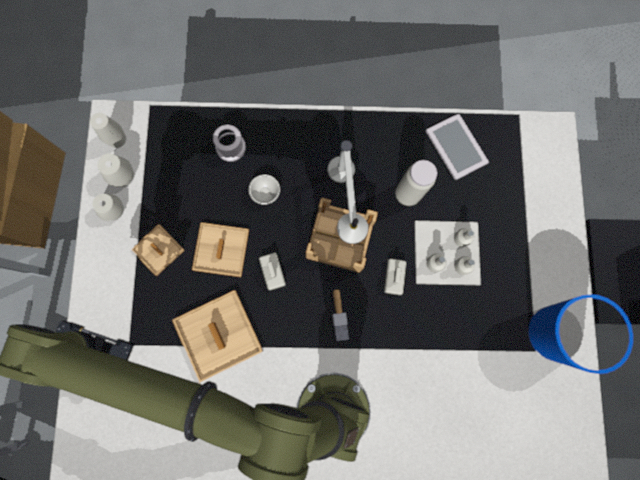

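View pics/scene0.png

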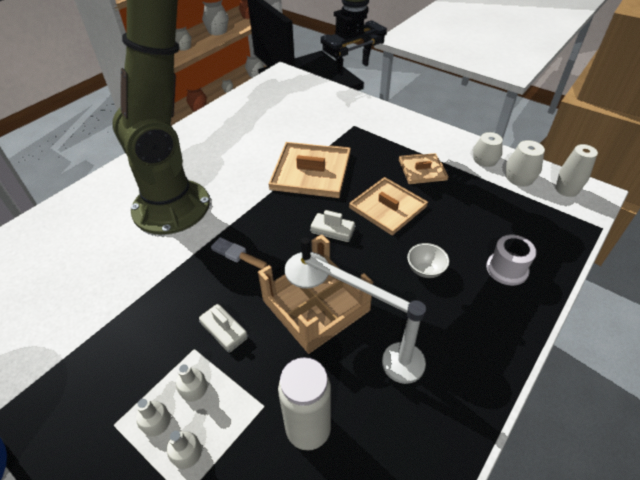

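Jar is on the right (top image ~(416,183)), bowl on the left (264,189), so the lamp swings left (+y). Three vases on the paper (463,236), (436,262), (463,266); the middle-sized tray is at (221,249); dishes at (271,271) and (395,276).

```bash
cat > h.py <<'E'
import numpy as np, cv2
from scipy.spatial.transform import Rotation as R
F=np.diag([1,-1,-1])
def cloud(c,T=None):
    """world points (480,640,3); T = world_from_camera"""
    if T is None: T=np.linalg.inv(c["camera_from_world"])
    K=c["K"]; z=c["z_map"]; v,u=np.mgrid[:480,:640]
    p=np.stack([(u-K[0,2])/K[0,0]*z,-(v-K[1,2])/K[1,1]*z,-z],-1)
    w=p@T[:3,:3].T+T[:3,3]; w[z==0]=np.nan
    return w
def wristT(c,s):
    T=np.eye(4);T[:3,:3]=R.from_rotvec(s["tool_rot"]).as_matrix();T[:3,3]=s["tool_pos"]
    return T@c["hand_eye"]
def pick(w,x,y,r,z0,z1):
    m=(np.hypot(w[...,0]-x,w[...,1]-y)<r)&(w[...,2]>z0)&(w[...,2]<z1)
    return w[m]
def rect(p):
    (cx,cy),(a,b),t=cv2.minAreaRect((p[:,:2]*1000).astype(np.float32))
    if a<b: a,b,t=b,a,t+90
    return dict(c=np.round([cx,cy],1),size=np.round([a,b],1),long_deg=round((t+90)%180-90,1),n=len(p),z=np.round(np.percentile(p[:,2]*1000,[5,50,95]),1))
E
python3 - <<'E'
from h import *
s=dict(np.load("top0.npz")); w=cloud(s)
sc=cloud(dict(np.load("scene0.npz")))
print("table z", np.nanmedian(w[300:340,350:360],(0,1)))
for n,(u,v) in dict(lamp=(352,219),pivot=(347,150),tray=(219,240),d0=(271,268),d1=(395,272),v0=(463,232),v1=(436,257),v2=(463,261),crate=(341,240),jar=(424,170),bowl=(264,189),base=(335,405)).items():
    print(n,np.round(w[v-2:v+3,u-2:u+3].reshape(-1,3)[12]*1000))
for nm,W in (("top",w),("scene",sc)):
    print(nm)
    for n,x,y,r,z0,z1 in (("pin",.52,-.03,.1,.212,.26),):
        p=pick(W,x,y,r,z0,z1); print(n,rect(p) if len(p)>3 else len(p))
T=R.from_rotvec([-1.5591,.2418,-.2415]).as_matrix(); print(T)
E
```

```text
table z [ 0.28522308 -0.0666709   0.00107372]
lamp [566. -37. 206.]
pivot [773. -21. 216.]
tray [529. 375.  37.]
d0 [437. 203.  66.]
d1 [ 435. -191.   46.]
v0 [ 570. -416.   45.]
v1 [ 485. -323.   51.]
v2 [ 475. -412.   43.]
crate [544. -21.   1.]
jar [ 720. -251.  205.]
bowl [712. 240.   7.]
base [ 65.  14. 302.]
top
pin {'c': array([548.8, -41.2]), 'size': array([16.6, 15.8]), 'long_deg': 1.9, 'n': 52, 'z': array([214.7, 252.9, 259. ])}
scene
pin {'c': array([548.1, -43.2]), 'size': array([18.2, 16.8]), 'long_deg': -36.7, 'n': 173, 'z': array([214.8, 240.2, 255.8])}
[[ 9.52996180e-01 -4.69460241e-04  3.02981948e-01]
 [-3.02982297e-01 -1.78463304e-03  9.52994514e-01]
 [ 9.33185618e-05 -9.99998297e-01 -1.84298662e-03]]
```

```bash
cat >> h.py <<'E'
def plan(s,*way):
    """way: (x,y,z mm, yaw deg); prints call targets in tool units from successive ideal poses"""
    Rc=R.from_rotvec(s["tool_rot"]).as_matrix(); p=np.array(s["tool_pos"])*1000
    for x,y,z,yaw in way:
        q=np.array([x,y,z]); c,sn=np.cos(np.radians(yaw)),np.sin(np.radians(yaw))
        Rd=np.array([[c,0,-sn],[sn,0,c],[0,-1,0]])
        t=Rc.T@(q-p)/50; r=np.degrees(R.from_matrix(Rc.T@Rd).as_rotvec())/6
        print("->",(x,y,z,yaw),"shift",np.round(t,2).tolist(),"turn",np.round(r,2).tolist(),"rows",int(np.ceil(max(np.linalg.norm(t)/1.25,np.linalg.norm(r)/1.78))))
        p,Rc=q,Rd
def st(s):
    M=R.from_rotvec(s["tool_rot"]).as_matrix()
    print("t",round(s["t"],2),"tcp",np.round(np.array(s["tool_pos"])*1000,1),"yaw",round(np.degrees(np.arctan2(M[1,0],M[0,0])),1),"F",np.round(s["force"],1),"gap",round(s["finger_gap"]*1000,1),"q7",round(s["qpos"][6],2))
E
python3 - <<'E'
from h import *
from plant import arm
w=cloud(dict(np.load("top0.npz"))); sc=cloud(dict(np.load("scene0.npz")))
for nm,W in (("top",w),("scene",sc)):
    print(nm)
    for n,x,y,r,z0,z1 in (("traybar",.525,.375,.06,.03,.045),("tray",.525,.375,.115,.012,.024),("d0bar",.437,.203,.05,.05,.075),("d0",.437,.203,.07,.018,.036),("d1bar",.435,-.191,.05,.05,.075),("d1",.435,-.191,.07,.018,.036),
     ("v0",.54,-.405,.05,.065,.095),("v1",.465,-.32,.05,.065,.095),("v2",.455,-.405,.05,.065,.095),("posts",.54,-.02,.14,.1,.118),("walls",.54,-.02,.14,.043,.053),("jar",.7,-.24,.08,.2,.22),("bowl",.7,.24,.08,.03,.05),("post",.79,-.02,.06,.1,.3),("foot",.79,-.02,.06,.004,.03)):
        p=pick(W,x,y,r,z0,z1); print(n,rect(p) if len(p)>3 else len(p))
plan(arm.read_state(),(300,500,290,-20),(450,250,290,-10),(548,-42,290,4))
E
```

```text
top
traybar {'c': array([502.7, 372.3]), 'size': array([63.8, 15.2]), 'long_deg': -8.1, 'n': 93, 'z': array([33.3, 38.1, 43.6])}
tray {'c': array([502.7, 372.5]), 'size': array([157.8, 156.2]), 'long_deg': 83.3, 'n': 569, 'z': array([12.2, 14.9, 22.1])}
d0bar {'c': array([433.8, 202.2]), 'size': array([46.9, 13.8]), 'long_deg': 18.4, 'n': 70, 'z': array([62.1, 68.2, 72.2])}
d0 {'c': array([434.6, 202.6]), 'size': array([110.9,  56. ]), 'long_deg': 18.3, 'n': 494, 'z': array([24. , 29.8, 35. ])}
d1bar {'c': array([ 424.3, -195.4]), 'size': array([47.3, 13.8]), 'long_deg': -6.0, 'n': 78, 'z': array([56.1, 67.7, 72.4])}
d1 {'c': array([ 425.2, -196. ]), 'size': array([111. ,  56.5]), 'long_deg': -7.7, 'n': 480, 'z': array([22.9, 29.4, 34.5])}
v0 {'c': array([ 558.1, -422.1]), 'size': array([23.6, 20.6]), 'long_deg': -35.8, 'n': 51, 'z': array([67.7, 85.5, 91.3])}
v1 {'c': array([ 469.7, -328.3]), 'size': array([21.5, 21.1]), 'long_deg': 79.9, 'n': 44, 'z': array([67.2, 85.2, 92.9])}
v2 {'c': array([ 464.3, -420.7]), 'size': array([21.6, 20.3]), 'long_deg': -18.7, 'n': 47, 'z': array([67
[... 2197 characters left out ...]
': array([75.4, 75.2]), 'long_deg': 27.8, 'n': 1709, 'z': array([206.6, 209.9, 212.1])}
bowl {'c': array([697.8, 234.3]), 'size': array([101.8,  96.8]), 'long_deg': -83.1, 'n': 443, 'z': array([31.4, 40.8, 46.7])}
post {'c': array([766.3, -20.6]), 'size': array([71.4, 33. ]), 'long_deg': 3.6, 'n': 850, 'z': array([111.2, 203.2, 213.1])}
foot {'c': array([790.3, -21.7]), 'size': array([108.2,  99.2]), 'long_deg': 37.5, 'n': 1128, 'z': array([ 8.3, 14.7, 20.5])}
-> (300, 500, 290, -20) shift [2.69, -2.1, -1.65] turn [0.01, 0.39, 0.0] rows 4
-> (450, 250, 290, -10) shift [4.53, 0.0, -3.67] turn [0.0, -1.67, 0.0] rows 5
-> (548, -42, 290, 4) shift [2.94, 0.0, -5.41] turn [0.0, -2.33, 0.0] rows 5
```

Call:
{"fn": "step_arm", "kwargs": {"steps": [[0.6, [2.7, -2.1, -1.65], [0, 0.4, 0]], [0.6, [2.7, -2.1, -1.65], [0, 0.4, 0]], [0.6, [2.7, -2.1, -1.65], [0, 0.4, 0]], [0.6, [2.7, -2.1, -1.65], [0, 0.4, 0]]]}}

```text
t: 0.65
tool_pos: [0.3061, 0.4974, 0.2945]
tool_rot: [-1.547, 0.278, -0.284]
force: [-0.7, 0.0, -1.1]
finger_gap: 0.0561
```

Call:
{"fn": "step_arm", "kwargs": {"steps": [[0.6, [4.5, 0, -3.65], [0, -1.67, 0]], [0.6, [4.5, 0, -3.65], [0, -1.67, 0]], [0.6, [4.5, 0, -3.65], [0, -1.67, 0]], [0.6, [4.5, 0, -3.65], [0, -1.67, 0]], [0.6, [4.5, 0, -3.65], [0, -1.67, 0]]]}}

```text
t: 1.27
tool_pos: [0.4504, 0.2488, 0.29]
tool_rot: [-1.567, 0.139, -0.139]
force: [-0.2, 0.5, 0.2]
finger_gap: 0.052
```

Call:
{"fn": "step_arm", "kwargs": {"steps": [[0.6, [2.95, 0, -5.4], [0, -2.33, 0]], [0.6, [2.95, 0, -5.4], [0, -2.33, 0]], [0.6, [2.95, 0, -5.4], [0, -2.33, 0]], [0.6, [2.95, 0, -5.4], [0, -2.33, 0]], [0.6, [2.95, 0, -5.4], [0, -2.33, 0]]]}}

```text
t: 1.9
tool_pos: [0.5478, -0.0399, 0.2899]
tool_rot: [-1.569, -0.056, 0.056]
force: [1.2, 1.2, -0.2]
finger_gap: 0.0522
```

Run:
```python
from h import *
from plant import arm,capture
s=arm.read_state(); st(s); c=capture("wrist"); cv2.imwrite("pics/w1.png",c["frame"][:,:,::-1])
w=cloud(c,wristT(c,s)); p=pick(w,.548,-.042,.05,.24,.262); print(rect(p) if len(p)>3 else len(p))
plan(s,(548,-42,290,4),(548,-42,216,4))
```

```text
t 1.9 tcp [547.8 -39.9 289.9] yaw 4.1 F [ 1.2  1.2 -0.2] gap 52.2 q7 1.7
{'c': array([546.7, -40.8]), 'size': array([17.3, 16.8]), 'long_deg': 45.6, 'n': 581, 'z': array([243.3, 254.6, 255.8])}
-> (548, -42, 290, 4) shift [0.0, -0.0, -0.04] turn [-0.01, 0.01, -0.0] rows 1
-> (548, -42, 216, 4) shift [0.0, 1.48, 0.0] turn [0.0, 0.0, 0.0] rows 2
```

Call:
{"fn": "step_arm", "kwargs": {"steps": [[0.6, [0, 1.48, -0.02], [0, 0, 0]], [0.6, [0, 1.48, -0.02], [0, 0, 0]], [0.6, [0, 1.48, -0.02], [0, 0, 0]]]}}

```text
t: 2.33
tool_pos: [0.5473, -0.0389, 0.2164]
tool_rot: [-1.57, -0.055, 0.057]
force: [0.0, -0.4, 0.5]
finger_gap: 0.0522
```

Call:
{"fn": "step_arm", "kwargs": {"squeeze": 12, "steps": [[0.1, [0, 0, 0], [0, 0, 0]], [0.1, [0, 0, 0], [0, 0, 0]], [0.1, [0, 0, 0], [0, 0, 0]], [0.1, [0, 0, 0], [0, 0, 0]]]}}

```text
t: 2.82
tool_pos: [0.5477, -0.0402, 0.217]
tool_rot: [-1.57, -0.055, 0.054]
force: [0.2, -1.9, -0.1]
finger_gap: 0.0204
```

Run:
```python
from h import *
from plant import arm,capture
s=arm.read_state(); st(s)
p0=np.array(s["tool_pos"])*1000; P=np.array([788,-25.]); 
d=p0[:2]-P; print(np.hypot(*d),np.degrees(np.arctan2(d[1],-d[0])))
Rc=R.from_rotvec(s["tool_rot"])
# per-call rows in call-start frame; 5 rows of 8 deg
M=R.from_rotvec([0,0,np.radians(-7)])
for k in range(1,11):
    q=P+ (R.from_rotvec([0,0,np.radians(-7*k)]).as_matrix()[:2,:2]@d)
    if k%5==1: base=P+(R.from_rotvec([0,0,np.radians(-7*(k-1))]).as_matrix()[:2,:2]@d); B=R.from_rotvec([0,0,np.radians(-7*(k-1))])*Rc
    print(k,np.round(q),np.round(B.inv().apply(np.r_[q-base,0])/50,2), "turn y",round(7*((k-1)%5+1)/6,2))
```

```text
t 2.83 tcp [547.7 -40.2 217. ] yaw 4.0 F [ 0.2 -1.9 -0.1] gap 20.4 q7 1.71
240.7321736497345 -3.6267629094755094
1 [548. -11.] [0.04 0.   0.59] turn y 1.17
2 [551.  18.] [0.15 0.   1.16] turn y 2.33
3 [558.  47.] [0.33 0.   1.72] turn y 3.5
4 [569.  74.] [0.58 0.   2.26] turn y 4.67
5 [582. 100.] [0.89 0.   2.76] turn y 5.83
6 [599. 124.] [0.04 0.   0.59] turn y 1.17
7 [619. 146.] [0.15 0.   1.16] turn y 2.33
8 [641. 166.] [0.33 0.   1.72] turn y 3.5
9 [665. 182.] [0.58 0.   2.26] turn y 4.67
10 [692. 196.] [0.89 0.   2.76] turn y 5.83
```

Call:
{"fn": "step_arm", "kwargs": {"squeeze": 15, "steps": [[0.1, [0.04, 0, 0.6], [0, 1.17, 0]], [0.1, [0.15, 0, 1.16], [0, 2.33, 0]], [0.1, [0.33, 0, 1.72], [0, 3.5, 0]], [0.1, [0.58, 0, 2.26], [0, 4.67, 0]], [0.1, [0.89, 0, 2.76], [0, 5.83, 0]]]}}

```text
t: 3.45
tool_pos: [0.5819, 0.1024, 0.2184]
tool_rot: [-1.526, 0.427, -0.426]
force: [-2.3, 0.6, 8.0]
finger_gap: 0.009
```

Call:
{"fn": "step_arm", "kwargs": {"steps": [[0.1, [0.04, 0, 0.6], [0, 1.17, 0]], [0.1, [0.15, 0, 1.16], [0, 2.33, 0]], [0.1, [0.33, 0, 1.72], [0, 3.5, 0]], [0.1, [0.58, 0, 2.26], [0, 4.67, 0]], [0.1, [0.89, 0, 2.76], [0, 5.83, 0]]]}}

```text
t: 4.08
tool_pos: [0.6923, 0.1984, 0.2184]
tool_rot: [-1.375, 0.896, -0.896]
force: [-0.3, 0.2, 7.4]
finger_gap: 0.0086
```

Call:
{"fn": "step_arm", "kwargs": {"steps": [[0.1, [0, 0, 0], [0, 0, 0]], [0.1, [0, 0, 0], [0, 0, 0]], [0.6, [0, 0, 0], [0, 0, 0]], [0.6, [0, 0, 0], [0, 0, 0]], [0.6, [0, 0, 0], [0, 0, 0]]]}}

```text
t: 4.7
tool_pos: [0.6924, 0.1976, 0.2185]
tool_rot: [-1.375, 0.893, -0.895]
force: [-0.1, 1.5, 6.5]
finger_gap: 0.0309
```

Call:
{"fn": "step_arm", "kwargs": {"steps": [[0.6, [0, -2, 0], [0, 0, 0]], [0.6, [0, -2, 0], [0, 0, 0]], [0.6, [0, -2, 0], [0, 0, 0]]]}}

```text
t: 5.08
tool_pos: [0.6933, 0.1958, 0.3209]
tool_rot: [-1.373, 0.891, -0.899]
force: [-0.1, 0.1, 0.9]
finger_gap: 0.051
```

Run:
```python
from h import *
from plant import arm,capture
s=arm.read_state(); st(s); c=capture("scene"); cv2.imwrite("pics/s2.png",c["frame"][:,:,::-1])
w=cloud(c); p=pick(w,.692,.196,.05,.225,.262); print(rect(p) if len(p)>3 else len(p))
w=cloud(capture("top")); 
for n,x,y,r,z0,z1 in (("v0",.558,-.423,.05,.065,.095),("v1",.47,-.33,.05,.065,.095),("v2",.465,-.422,.05,.065,.095)):
    print(n,rect(pick(w,x,y,r,z0,z1)))
```

```text
t 5.08 tcp [693.3 195.8 320.9] yaw -66.0 F [-0.1  0.1  0.9] gap 51.0 q7 0.25
{'c': array([678.4, 192.8]), 'size': array([17.7, 17.1]), 'long_deg': 39.0, 'n': 125, 'z': array([228.9, 247.2, 256. ])}
v0 {'c': array([ 557.8, -421.9]), 'size': array([23. , 22.5]), 'long_deg': -35.3, 'n': 54, 'z': array([66.1, 86.6, 91.7])}
v1 {'c': array([ 471.7, -328.3]), 'size': array([20.7, 20.5]), 'long_deg': 49.9, 'n': 41, 'z': array([70.6, 85.7, 93. ])}
v2 {'c': array([ 464.3, -419.8]), 'size': array([21.8, 19.4]), 'long_deg': -31.1, 'n': 48, 'z': array([67.9, 86.4, 92.7])}
```

Run:
```python
from h import *
from plant import arm
plan(arm.read_state(),(590,-50,310,-85),(500,-250,250,-104),(471,-330,200,-104))
```

```text
-> (590, -50, 310, -85) shift [3.66, 0.13, -3.86] turn [-0.0, 3.17, -0.0] rows 5
-> (500, -250, 250, -104) shift [3.83, 1.2, -2.14] turn [0.0, 3.17, 0.0] rows 4
-> (471, -330, 200, -104) shift [1.69, 1.0, -0.18] turn [0.0, 0.0, 0.0] rows 2
```

Call:
{"fn": "step_arm", "kwargs": {"steps": [[0.6, [3.66, 0.13, -3.86], [0, 3.17, 0]], [0.6, [3.66, 0.13, -3.86], [0, 3.17, 0]], [0.6, [3.66, 0.13, -3.86], [0, 3.17, 0]], [0.6, [3.66, 0.13, -3.86], [0, 3.17, 0]], [0.6, [3.66, 0.13, -3.86], [0, 3.17, 0]]]}}

```text
t: 5.8
tool_pos: [0.5872, -0.0554, 0.3092]
tool_rot: [-1.247, 1.152, -1.15]
force: [-0.2, 0.3, -0.3]
finger_gap: 0.0524
```

Call:
{"fn": "step_arm", "kwargs": {"steps": [[0.6, [3.83, 1.2, -2.14], [0, 3.17, 0]], [0.6, [3.83, 1.2, -2.14], [0, 3.17, 0]], [0.6, [3.83, 1.2, -2.14], [0, 3.17, 0]], [0.6, [3.83, 1.2, -2.14], [0, 3.17, 0]], [0.6, [3.83, 1.2, -2.14], [0, 3.17, 0]]]}}

```text
t: 6.42
tool_pos: [0.4971, -0.2524, 0.2483]
tool_rot: [-1.082, 1.394, -1.39]
force: [0.3, 0.2, 0.5]
finger_gap: 0.0523
```

Call:
{"fn": "step_arm", "kwargs": {"steps": [[0.6, [1.7, 1, -0.18], [0, 0, 0]], [0.6, [1.7, 1, -0.18], [0, 0, 0]], [0.6, [1.7, 1, -0.18], [0, 0, 0]]]}}

```text
t: 6.8
tool_pos: [0.4688, -0.3305, 0.1978]
tool_rot: [-1.085, 1.393, -1.387]
force: [-0.9, -0.6, -0.5]
finger_gap: 0.0527
```

Run:
```python
from h import *
from plant import arm,capture
s=arm.read_state(); st(s); c=capture("wrist"); cv2.imwrite("pics/w2.png",c["frame"][:,:,::-1])
w=cloud(c,wristT(c,s))
for n,x,y,r,z0,z1 in (("v0",.558,-.423,.05,.065,.095),("v1",.47,-.33,.04,.065,.095),("v2",.465,-.422,.04,.065,.095)):
    p=pick(w,x,y,r,z0,z1);print(n,rect(p) if len(p)>3 else len(p))
plan(s,(471,-330,51,-104))
```

```text
t 6.8 tcp [ 468.8 -330.5  197.8] yaw -104.2 F [-0.9 -0.6 -0.5] gap 52.7 q7 0.47
v0 {'c': array([ 553. , -420.7]), 'size': array([23.8, 17. ]), 'long_deg': 43.4, 'n': 404, 'z': array([66.8, 81.3, 89.2])}
v1 {'c': array([ 470.4, -328.2]), 'size': array([22. , 21.8]), 'long_deg': -69.3, 'n': 429, 'z': array([69.3, 87.9, 89.3])}
v2 {'c': array([ 463.5, -420.3]), 'size': array([21.8, 21.5]), 'long_deg': 20.4, 'n': 461, 'z': array([67. , 85.3, 89. ])}
-> (471, -330, 51, -104) shift [-0.02, 2.94, 0.05] turn [0.04, -0.03, 0.0] rows 3
```

View pics/w2.png

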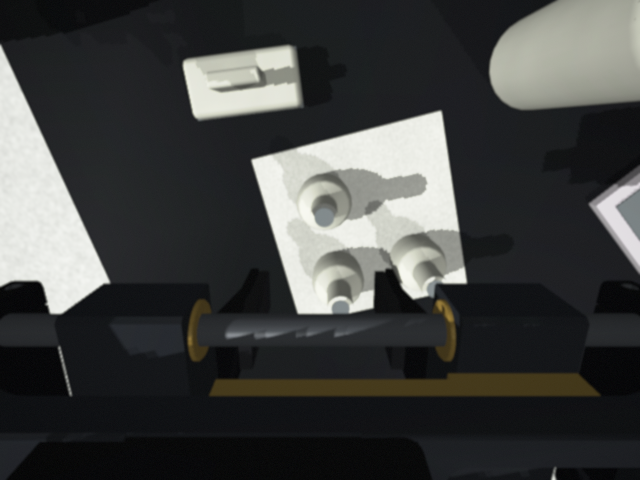

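Wrist view: v1's neck top at (324,212), v2 (340,300), v0 (430,285), all standing; dish1 at (245,80); fingers clear of everything.

Call:
{"fn": "step_arm", "kwargs": {"steps": [[0.6, [-0.05, 2.92, 0.05], [0, 0, 0]], [0.6, [-0.05, 2.92, 0.05], [0, 0, 0]], [0.6, [-0.05, 2.92, 0.05], [0, 0, 0]], [0.6, [-0.05, 2.92, 0.05], [0, 0, 0]]]}}

```text
t: 7.35
tool_pos: [0.4743, -0.3269, 0.0538]
tool_rot: [-1.085, 1.387, -1.385]
force: [0.1, 0.3, 0.7]
finger_gap: 0.0519
```

Call:
{"fn": "step_arm", "kwargs": {"squeeze": 20, "steps": [[0.1, [0, 0, 0], [0, 0, 0]], [0.1, [0, 0, 0], [0, 0, 0]], [0.1, [0, 0, 0], [0, 0, 0]], [0.1, [0, 0, 0], [0, 0, 0]], [0.1, [0, 0, 0], [0, 0, 0]]]}}

```text
t: 7.98
tool_pos: [0.4736, -0.3284, 0.0542]
tool_rot: [-1.083, 1.387, -1.387]
force: [-0.2, 0.1, -1.0]
finger_gap: 0.0122
```

Run:
```python
from h import *
from plant import arm
s=arm.read_state(); st(s)
plan(s,(471,-329,200,-104),(597,14,200,-104),(597,14,60,-104))
plan(s,(471,-329,200,-104),(550,-120,200,-104),(597,14,200,-104))
```

```text
t 7.97 tcp [ 473.6 -328.4   54.2] yaw -104.0 F [-0.2  0.1 -1. ] gap 12.2 q7 0.57
-> (471, -329, 200, -104) shift [0.02, -2.92, -0.05] turn [-0.0, -0.01, -0.0] rows 3
-> (597, 14, 200, -104) shift [-7.27, 0.0, 0.79] turn [0.0, 0.0, 0.0] rows 6
-> (597, 14, 60, -104) shift [0.0, 2.8, 0.0] turn [0.0, 0.0, 0.0] rows 3
-> (471, -329, 200, -104) shift [0.02, -2.92, -0.05] turn [-0.0, -0.01, -0.0] rows 3
-> (550, -120, 200, -104) shift [-4.44, 0.0, 0.52] turn [0.0, 0.0, 0.0] rows 4
-> (597, 14, 200, -104) shift [-2.83, 0.0, 0.26] turn [0.0, 0.0, 0.0] rows 3
```

Run:
```python
from h import *
from plant import arm,capture
c=capture("scene"); cv2.imwrite("pics/s3.png",cv2.resize(c["frame"][300:480,80:360,::-1],None,fx=2.5,fy=2.5))
w=cloud(c)
for n,x,y,r,z0,z1 in (("v0",.558,-.423,.045,.065,.095),("v1",.47,-.33,.045,.065,.085),("v2",.465,-.422,.04,.065,.095)):
    p=pick(w,x,y,r,z0,z1);print(n,rect(p) if len(p)>3 else len(p))
```

```text
v0 {'c': array([ 558.4, -426.7]), 'size': array([22.2, 21.6]), 'long_deg': 28.3, 'n': 173, 'z': array([67.1, 86. , 90.5])}
v1 0
v2 {'c': array([ 465.6, -424.3]), 'size': array([22.9, 22.4]), 'long_deg': 37.9, 'n': 169, 'z': array([67.6, 85.7, 90.2])}
```

View pics/s3.png

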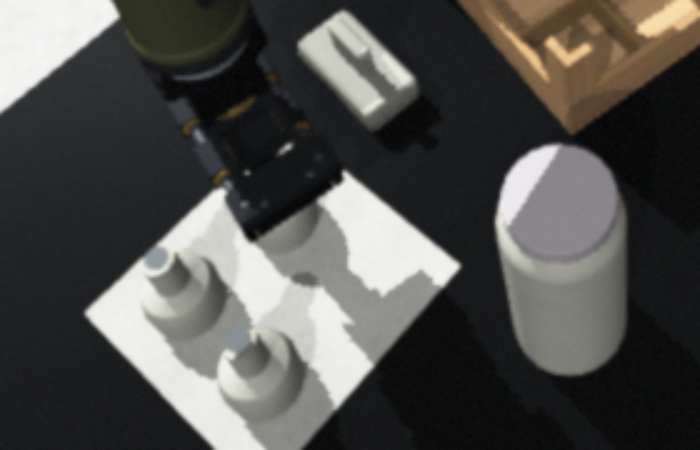

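Call:
{"fn": "step_arm", "kwargs": {"steps": [[0.1, [0, -0.4, 0], [0, 0, 0]], [0.1, [0, -0.8, 0], [0, 0, 0]], [0.1, [0, -0.8, 0], [0, 0, 0]], [0.1, [0, -0.8, 0], [0, 0, 0]]]}}

```text
t: 8.52
tool_pos: [0.4737, -0.3281, 0.0942]
tool_rot: [-1.083, 1.387, -1.387]
force: [-0.3, 0.7, -0.4]
finger_gap: 0.0085
```

Run:
```python
from h import *
from plant import arm,capture
s=arm.read_state(); st(s)
c=capture("scene"); a=cv2.resize(c["frame"][320:480,100:300,::-1],None,fx=2,fy=2)
c=capture("wrist"); b=cv2.resize(c["frame"][150:390,150:500,::-1],None,fx=1.14,fy=1.333)
cv2.imwrite("pics/c4.png",np.hstack([a,b[:320,:400] if b.shape[1]>=400 else cv2.resize(b,(400,320))]))
w=cloud(c,wristT(c,s)); np.savez("w4.npz",**c)
p=pick(w,s["tool_pos"][0],s["tool_pos"][1],.045,.02,.075);print(rect(p) if len(p)>3 else len(p))
```

```text
t 8.53 tcp [ 473.7 -328.1   94.2] yaw -104.0 F [-0.3  0.7 -0.4] gap 8.5 q7 0.53
{'c': array([ 470.3, -328. ]), 'size': array([59.3, 53.8]), 'long_deg': -13.5, 'n': 3477, 'z': array([27.8, 42.6, 63.6])}
```

View pics/c4.png

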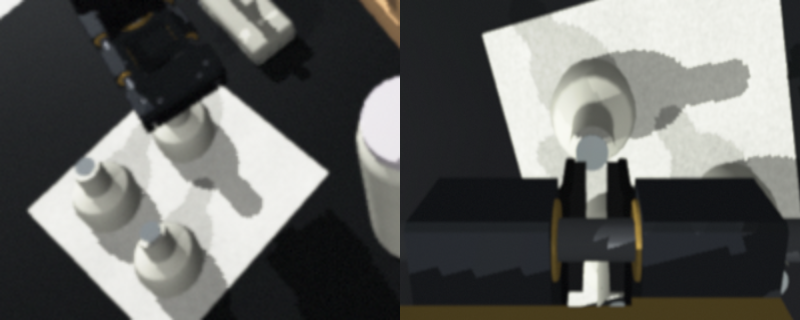

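Run:
```python
from h import *
c=dict(np.load("w4.npz")); w=cloud(c,c["hand_eye"])*1000
for v in range(150,400,10):
    print(v,[ (np.round(w[v,u]).tolist() if c["z_map"][v,u]>0 else None) for u in (296,306,318,330,340)])
```

```text
150 [[-60.0, 94.0, -22.0], [-60.0, 92.0, -13.0], [-60.0, 94.0, -4.0], [-60.0, 93.0, 6.0], [-60.0, 93.0, 14.0]]
160 [[-52.0, 93.0, -22.0], [-52.0, 93.0, -14.0], [-52.0, 95.0, -4.0], [-53.0, 91.0, 6.0], [-52.0, 94.0, 14.0]]
170 [[-44.0, 94.0, -22.0], [-44.0, 93.0, -14.0], [-44.0, 93.0, -4.0], [-44.0, 93.0, 6.0], [-44.0, 93.0, 14.0]]
180 [[-36.0, 93.0, -22.0], [-36.0, 94.0, -14.0], [-36.0, 92.0, -4.0], [-36.0, 93.0, 6.0], [-36.0, 94.0, 14.0]]
190 [[-28.0, 93.0, -22.0], [-28.0, 93.0, -14.0], [-28.0, 93.0, -4.0], [-28.0, 93.0, 6.0], [-28.0, 92.0, 14.0]]
200 [[-19.0, 93.0, -22.0], [-24.0, 69.0, -13.0], [-25.0, 64.0, -4.0], [-24.0, 68.0, 6.0], [-19.0, 94.0, 15.0]]
210 [[-18.0, 62.0, -20.0], [-20.0, 54.0, -12.0], [-20.0, 54.0, -4.0], [-20.0, 54.0, 5.0], [-18.0, 60.0, 13.0]]
220 [[-12.0, 53.0, -20.0], [-13.0, 50.0, -12.0], [-13.0, 50.0, -4.0], [-14.0, 49.0, 5.0], [-13.0, 53.0, 13.0]]
230 [[-6.0, 49.0, -20.0], [-6.0, 47.0, -12.0], [-9.0, 39.0, -3.0], [-7.0, 47.0, 5.0], [-6.0, 50.0, 13.0]]
240 [[1.0, 48.0, -20.0], [-7.0, 23.0, -11.0], [-9.0, 17.0, -3.0], [-7.0, 23.0, 5.0], [1.0, 47.0, 13.0]]
25
[... 937 characters left out ...]
, 1.0], [-32.0, -125.0, 3.0]]
340 [[-28.0, -124.0, -7.0], [-29.0, -125.0, -5.0], [-29.0, -125.0, -2.0], [-28.0, -124.0, 1.0], [-29.0, -125.0, 3.0]]
350 [[-2.0, -90.0, -10.0], [1.0, -86.0, -7.0], [96.0, 49.0, -4.0], [84.0, 33.0, 6.0], [1.0, -86.0, 6.0]]
360 [[1.0, -91.0, -10.0], [6.0, -85.0, -7.0], [105.0, 49.0, -4.0], [84.0, 21.0, 5.0], [5.0, -86.0, 6.0]]
370 [[5.0, -92.0, -10.0], [150.0, 94.0, -16.0], [148.0, 92.0, -4.0], [85.0, 10.0, 5.0], [83.0, 8.0, 12.0]]
380 [[-24.0, -132.0, -7.0], [-24.0, -132.0, -5.0], [-23.0, -132.0, -2.0], [-24.0, -132.0, 1.0], [-24.0, -133.0, 3.0]]
390 [[-24.0, -136.0, -7.0], [-24.0, -136.0, -5.0], [-24.0, -135.0, -2.0], [-23.0, -135.0, 1.0], [-24.0, -136.0, 3.0]]
```

Run:
```python
from h import *
c=dict(np.load("w4.npz")); w=cloud(c,c["hand_eye"])*1000
m=(np.abs(w[...,2])<45)&(w[...,1]<-5)&(np.abs(w[...,0])<25)
p=w[m]; print(len(p), np.round(np.sort(p[:,1])[-20:],1))
q=p[p[:,1]>-50]; print(np.round(np.percentile(q,[0,5,50,95,100],axis=0),1))
for a in range(-90,-30,6):
    r=p[(p[:,1]>a)&(p[:,1]<=a+6)]; 
    if len(r): print(a,len(r),np.round([r[:,0].min(),r[:,0].max(),r[:,2].min(),r[:,2].max()],1))
```

```text
22100 [-37.  -37.  -36.9 -36.9 -36.8 -36.8 -36.7 -36.5 -36.5 -36.4 -36.3 -36.3
 -36.2 -36.2 -36.2 -36.1 -35.9 -35.9 -35.9 -35.8]
[[-12.1 -50.  -14.4]
 [-11.6 -49.5 -13.4]
 [-10.1 -44.   -5.5]
 [ -9.4 -37.1  11.2]
 [ -6.9 -35.8  12.1]]
-90 646 [ -3.   11.7 -10.4   8. ]
-84 73 [-12.    8.1 -12.3  10.1]
-78 298 [-11.9  -8.9 -13.3  10.9]
-72 283 [-12.2  -8.9 -14.5  12.3]
-66 354 [-12.    0.  -15.   12.7]
-60 261 [-12.    3.3 -14.8  12.5]
-54 260 [-12.2   3.7 -14.3  12. ]
-48 209 [-12.   -9.  -14.4  12.1]
-42 160 [-11.8  -9.1 -14.3  12.1]
-36 4 [-11.1  -9.5   3.6  10.1]
```

The depth map settles it: the neck is on target sideways, but the fingertips sit about 37 mm above the reported TCP. Both grasps closed above the object, so I'll go 37 mm lower.

Call:
{"fn": "step_arm", "kwargs": {"steps": [[0.6, [0, 0, -0.06], [0, 0, 0]], [0.6, [0, 0, -0.06], [0, 0, 0]], [0.6, [0, 0, -0.06], [0, 0, 0]], [0.6, [0, 0, -0.06], [0, 0, 0]], [0.6, [0, 0, -0.06], [0, 0, 0]]]}}

```text
t: 9.25
tool_pos: [0.4707, -0.3276, 0.094]
tool_rot: [-1.083, 1.387, -1.387]
force: [-0.1, 0.1, 0.1]
finger_gap: 0.0485
```

Call:
{"fn": "step_arm", "kwargs": {"steps": [[0.6, [0, 0.5, 0], [0, 0, 0]], [0.6, [0, 1.0, 0], [0, 0, 0]], [0.6, [0, 1.5, 0], [0, 0, 0]], [0.6, [0, 1.5, 0], [0, 0, 0]]]}}

```text
t: 9.75
tool_pos: [0.4691, -0.3267, 0.0174]
tool_rot: [-1.085, 1.391, -1.385]
force: [0.8, -0.4, 0.5]
finger_gap: 0.0517
```

Call:
{"fn": "step_arm", "kwargs": {"squeeze": 20, "steps": [[0.1, [0, 0, 0], [0, 0, 0]], [0.1, [0, 0, 0], [0, 0, 0]], [0.1, [0, 0, 0], [0, 0, 0]], [0.1, [0, 0, 0], [0, 0, 0]], [0.1, [0, 0, 0], [0, 0, 0]]]}}

```text
t: 10.38
tool_pos: [0.4711, -0.3278, 0.0197]
tool_rot: [-1.083, 1.386, -1.388]
force: [-0.3, 0.3, 4.9]
finger_gap: 0.0254
```

Run:
```python
from h import *
from plant import arm,capture
s=arm.read_state(); st(s)
plan(s,(471,-329,160,-104),(550,-120,160,-104),(597.4,14.6,160,-104),(597.4,14.6,25,-104))
```

```text
t 10.38 tcp [ 471.1 -327.8   19.7] yaw -104.0 F [-0.3  0.3  4.9] gap 25.4 q7 0.6
-> (471, -329, 160, -104) shift [0.02, -2.81, 0.01] turn [-0.01, -0.0, -0.0] rows 3
-> (550, -120, 160, -104) shift [-4.44, 0.0, 0.52] turn [0.0, 0.0, 0.0] rows 4
-> (597.4, 14.6, 160, -104) shift [-2.84, 0.0, 0.27] turn [0.0, 0.0, 0.0] rows 3
-> (597.4, 14.6, 25, -104) shift [0.0, 2.7, 0.0] turn [0.0, 0.0, 0.0] rows 3
```

Call:
{"fn": "step_arm", "kwargs": {"squeeze": 30, "steps": [[0.1, [0, -0.2, 0], [0, 0, 0]], [0.1, [0, -1, 0], [0, 0, 0]], [0.1, [0, -2, 0], [0, 0, 0]], [0.1, [0, -2.8, 0], [0, 0, 0]], [0.1, [0, -2.8, 0], [0, 0, 0]]]}}

```text
t: 11.0
tool_pos: [0.4722, -0.3291, 0.1624]
tool_rot: [-1.08, 1.382, -1.391]
force: [0.5, 0.3, -2.6]
finger_gap: 0.0253
```

Call:
{"fn": "step_arm", "kwargs": {"steps": [[0.1, [-0.8, 0, 0.1], [0, 0, 0]], [0.1, [-1.8, 0, 0.2], [0, 0, 0]], [0.1, [-2.8, 0, 0.3], [0, 0, 0]], [0.1, [-3.8, 0, 0.45], [0, 0, 0]], [0.1, [-4.45, 0, 0.52], [0, 0, 0]]]}}

```text
t: 11.62
tool_pos: [0.5495, -0.1145, 0.1573]
tool_rot: [-1.087, 1.387, -1.383]
force: [0.3, -0.5, -1.8]
finger_gap: 0.0254
```

Call:
{"fn": "step_arm", "kwargs": {"steps": [[0.1, [-0.8, 0, 0.1], [0, 0, 0]], [0.1, [-1.7, 0, 0.2], [0, 0, 0]], [0.1, [-2.4, 0, 0.25], [0, 0, 0]], [0.1, [-2.8, 0, 0.27], [0, 0, 0]], [0.1, [-2.8, 0, 0.27], [0, 0, 0]]]}}

```text
t: 12.25
tool_pos: [0.5963, 0.0156, 0.1579]
tool_rot: [-1.087, 1.387, -1.385]
force: [-0.1, -0.3, -1.9]
finger_gap: 0.025
```

Run:
```python
from h import *
from plant import arm,capture
s=arm.read_state(); st(s)
c=capture("scene"); cv2.imwrite("pics/s5.png",c["frame"][150:450,80:480,::-1])
w=cloud(c); p=pick(w,.597,.015,.06,.135,.19); print(rect(p))
c=capture("wrist"); w=cloud(c,wristT(c,s)); 
for z0,z1 in((.104,.118),(.043,.053)): print(rect(pick(w,.546,-.016,.14,z0,z1)))
plan(s,(597.4,14.6,160,-104),(597.4,14.6,26,-104))
```

```text
t 12.25 tcp [596.3  15.6 157.9] yaw -103.9 F [-0.1 -0.3 -1.9] gap 25.0 q7 -0.16
{'c': array([597.2,   3.3]), 'size': array([58.1, 45.5]), 'long_deg': 17.2, 'n': 590, 'z': array([142.9, 171.7, 185.1])}
{'c': array([545.6, -10.6]), 'size': array([180.5, 175.9]), 'long_deg': -13.9, 'n': 2195, 'z': array([106. , 111.1, 112.4])}
{'c': array([552.4,  16.9]), 'size': array([180.6, 119.2]), 'long_deg': -14.0, 'n': 2966, 'z': array([45.6, 47.3, 49. ])}
-> (597.4, 14.6, 160, -104) shift [0.01, -0.04, 0.03] turn [0.02, 0.02, 0.01] rows 1
-> (597.4, 14.6, 26, -104) shift [0.0, 2.68, 0.0] turn [0.0, 0.0, 0.0] rows 3
```

View pics/s5.png

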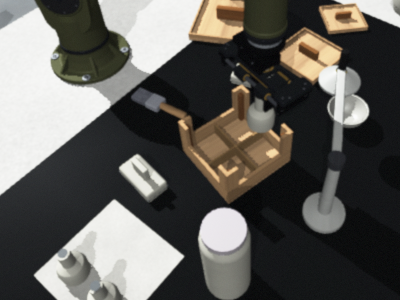

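Vase hangs upright over the crate's far-left cell (260,112), crate empty, lamp swung over the bowl (345,80–110). Lowering.

Call:
{"fn": "step_arm", "kwargs": {"steps": [[0.1, [0, 0.8, 0.02], [0, 0, 0]], [0.1, [0, 1.6, 0.02], [0, 0, 0]], [0.1, [0, 2.2, 0.02], [0, 0, 0]], [0.1, [0, 2.45, 0.02], [0, 0, 0]], [0.1, [0, 2.62, 0.02], [0, 0, 0]]]}}

```text
t: 12.98
tool_pos: [0.5981, 0.0129, 0.0283]
tool_rot: [-1.082, 1.388, -1.389]
force: [0.4, 0.9, -0.9]
finger_gap: 0.025
```

Call:
{"fn": "step_arm", "kwargs": {"steps": [[0.1, [0, 0.02, 0], [0, 0, 0]], [0.1, [0, 0.02, 0], [0, 0, 0]], [0.48, [0, 0.02, 0], [0, 0, 0]], [0.48, [0, 0.02, 0], [0, 0, 0]], [0.48, [0, 0.02, 0], [0, 0, 0]]]}}

```text
t: 13.6
tool_pos: [0.5982, 0.0143, 0.0275]
tool_rot: [-1.082, 1.387, -1.387]
force: [1.3, 0.1, 0.3]
finger_gap: 0.0405
```

Call:
{"fn": "step_arm", "kwargs": {"steps": [[0.48, [0, -0.5, 0], [0, 0, 0]], [0.48, [0, -1.5, 0], [0, 0, 0]], [0.48, [0, -2.7, 0], [0, 0, 0]], [0.48, [0, -2.7, 0], [0, 0, 0]]]}}

```text
t: 14.1
tool_pos: [0.6016, 0.0139, 0.1677]
tool_rot: [-1.073, 1.381, -1.39]
force: [0.2, 0.5, -0.5]
finger_gap: 0.0421
```

Run:
```python
from h import *
from plant import arm,capture
s=arm.read_state(); st(s)
c=capture("wrist"); w=cloud(c,wristT(c,s)); p=pick(w,.597,.015,.035,.085,.1); print(rect(p) if len(p)>3 else len(p))
w=cloud(capture("top"))
for n,x,y,r,z0,z1 in (("v0",.558,-.423,.05,.065,.095),("v2",.465,-.422,.045,.065,.095)):
    p=pick(w,x,y,r,z0,z1); print(n,rect(p) if len(p)>3 else len(p))
plan(s,(540,-150,150,-104),(464,-320,150,-104),(464.5,-420.5,150,-104),(464.5,-420.5,20,-104))
```

```text
t 14.1 tcp [601.6  13.9 167.7] yaw -104.0 F [ 0.2  0.5 -0.5] gap 42.1 q7 -0.16
{'c': array([598.1,  13.9]), 'size': array([21.7, 21.5]), 'long_deg': 16.8, 'n': 451, 'z': array([88. , 94.1, 95.2])}
v0 {'c': array([ 557.6, -422.4]), 'size': array([22.6, 21.4]), 'long_deg': -32.3, 'n': 48, 'z': array([68.1, 86.5, 91.6])}
v2 {'c': array([ 464.6, -420. ]), 'size': array([21.4, 20.5]), 'long_deg': -20.5, 'n': 48, 'z': array([68.5, 85.1, 92. ])}
-> (540, -150, 150, -104) shift [3.48, 0.33, -0.4] turn [-0.09, -0.01, -0.04] rows 3
-> (464, -320, 150, -104) shift [3.67, 0.0, -0.65] turn [0.0, 0.0, 0.0] rows 3
-> (464.5, -420.5, 150, -104) shift [1.95, 0.0, 0.5] turn [0.0, 0.0, 0.0] rows 2
-> (464.5, -420.5, 20, -104) shift [0.0, 2.6, 0.0] turn [0.0, 0.0, 0.0] rows 3
```

Call:
{"fn": "step_arm", "kwargs": {"steps": [[0.6, [3.5, 0.3, -0.4], [-0.09, 0, -0.04]], [0.6, [3.5, 0.3, -0.4], [-0.09, 0, -0.04]], [0.6, [3.5, 0.3, -0.4], [-0.09, 0, -0.04]], [0.6, [3.5, 0.3, -0.4], [-0.09, 0, -0.04]]]}}

```text
t: 14.7
tool_pos: [0.5324, -0.1559, 0.1454]
tool_rot: [-1.091, 1.402, -1.391]
force: [0.0, 0.6, 0.7]
finger_gap: 0.0524
```

Call:
{"fn": "step_arm", "kwargs": {"steps": [[0.6, [5.6, 0, -0.15], [0, 0, 0]], [0.6, [5.6, 0, -0.15], [0, 0, 0]], [0.6, [5.6, 0, -0.15], [0, 0, 0]], [0.6, [5.6, 0, -0.15], [0, 0, 0]], [0.6, [5.6, 0, -0.15], [0, 0, 0]]]}}

```text
t: 15.32
tool_pos: [0.4584, -0.4231, 0.1467]
tool_rot: [-1.093, 1.398, -1.387]
force: [0.1, 0.4, -0.1]
finger_gap: 0.0523
```

Call:
{"fn": "step_arm", "kwargs": {"steps": [[0.6, [0, 0.4, 0], [0, 0, 0]], [0.6, [0, 0.4, 0], [0, 0, 0]]]}}

```text
t: 15.58
tool_pos: [0.4604, -0.4171, 0.1248]
tool_rot: [-1.094, 1.398, -1.378]
force: [-0.1, 0.9, 0.1]
finger_gap: 0.0522
```

Run:
```python
from h import *
from plant import arm,capture
s=arm.read_state(); st(s)
c=capture("wrist"); w=cloud(c,wristT(c,s)); p=pick(w,.464,-.42,.04,.07,.1); print(rect(p) if len(p)>3 else len(p))
plan(s,(464,-420.3,20,-104))
```

```text
t 15.57 tcp [ 460.4 -417.1  124.8] yaw -103.9 F [-0.1  0.9  0.1] gap 52.2 q7 0.71
{'c': array([ 463.2, -420.6]), 'size': array([22.1, 21.7]), 'long_deg': -59.9, 'n': 704, 'z': array([72.9, 87.9, 89.3])}
-> (464, -420.3, 20, -104) shift [0.04, 2.09, 0.12] turn [0.14, 0.01, 0.01] rows 2
```

Call:
{"fn": "step_arm", "kwargs": {"steps": [[0.6, [0.06, 0.7, 0.09], [0.1, 0, 0]], [0.6, [0.06, 1.4, 0.09], [0.1, 0, 0]], [0.6, [0.06, 2.05, 0.09], [0.1, 0, 0]], [0.6, [0.06, 2.05, 0.09], [0.1, 0, 0]]]}}

```text
t: 16.12
tool_pos: [0.4631, -0.4211, 0.0234]
tool_rot: [-1.088, 1.388, -1.384]
force: [-0.3, 0.8, 0.4]
finger_gap: 0.0522
```

Call:
{"fn": "step_arm", "kwargs": {"squeeze": 30, "steps": [[0.1, [0, 0, 0], [0, 0, 0]], [0.1, [0, 0, 0], [0, 0, 0]], [0.1, [0, 0, 0], [0, 0, 0]], [0.1, [0, 0, 0], [0, 0, 0]], [0.1, [0, 0, 0], [0, 0, 0]]]}}

```text
t: 16.75
tool_pos: [0.4634, -0.4251, 0.0266]
tool_rot: [-1.085, 1.384, -1.391]
force: [-1.1, 0.8, 5.8]
finger_gap: 0.0252
```

Run:
```python
from h import *
from plant import arm,capture
s=arm.read_state(); st(s)
plan(s,(464,-420.3,160,-104),(540,-180,160,-104),(577,-67,160,-104),(577,-67,s["tool_pos"][2]*1000+7,-104))
```

```text
t 16.75 tcp [ 463.4 -425.1   26.6] yaw -104.0 F [-1.1  0.8  5.8] gap 25.2 q7 0.77
-> (464, -420.3, 160, -104) shift [-0.08, -2.67, -0.01] turn [-0.02, -0.01, 0.04] rows 3
-> (540, -180, 160, -104) shift [-5.03, 0.0, 0.31] turn [0.0, 0.0, 0.0] rows 5
-> (577, -67, 160, -104) shift [-2.37, 0.0, 0.17] turn [0.0, 0.0, 0.0] rows 2
-> (577, -67, np.float64(33.59221917101696), -104) shift [0.0, 2.53, 0.0] turn [0.0, 0.0, 0.0] rows 3
```

Call:
{"fn": "step_arm", "kwargs": {"steps": [[0.1, [0, -0.3, 0], [0, 0, 0]], [0.1, [-0.05, -1.1, 0], [0, 0, 0]], [0.1, [-0.05, -2, 0], [0, 0, 0]], [0.1, [-0.05, -2.7, 0], [0, 0, 0]], [0.1, [-0.05, -2.7, 0], [0, 0, 0]]]}}

```text
t: 17.38
tool_pos: [0.465, -0.4234, 0.1641]
tool_rot: [-1.084, 1.38, -1.396]
force: [-0.8, -0.4, -2.4]
finger_gap: 0.0253
```

Call:
{"fn": "step_arm", "kwargs": {"steps": [[0.1, [-0.8, 0, 0.05], [0, 0, 0]], [0.1, [-1.9, 0, 0.1], [0, 0, 0]], [0.1, [-3, 0, 0.2], [0, 0, 0]], [0.1, [-4.1, 0, 0.25], [0, 0, 0]], [0.1, [-5, 0, 0.3], [0, 0, 0]]]}}

```text
t: 18.0
tool_pos: [0.5386, -0.1796, 0.1581]
tool_rot: [-1.088, 1.386, -1.388]
force: [1.1, -0.3, -2.0]
finger_gap: 0.0251
```

Call:
{"fn": "step_arm", "kwargs": {"steps": [[0.1, [-1, 0, 0.05], [0, 0, 0]], [0.1, [-1.8, 0, 0.1], [0, 0, 0]], [0.1, [-2.4, 0, 0.17], [0, 0, 0]], [0.1, [-2.4, 0, 0.17], [0, 0, 0]], [0.1, [-2.4, 0, 0.17], [0, 0, 0]]]}}

```text
t: 18.62
tool_pos: [0.5753, -0.0696, 0.1582]
tool_rot: [-1.088, 1.386, -1.392]
force: [-0.5, -0.2, -1.9]
finger_gap: 0.0253
```

Run:
```python
from h import *
from plant import arm,capture
s=arm.read_state(); st(s)
plan(s,(577,-67,34,-104))
```

```text
t 18.62 tcp [575.3 -69.6 158.2] yaw -104.1 F [-0.5 -0.2 -1.9] gap 25.3 q7 -0.03
-> (577, -67, 34, -104) shift [-0.07, 2.48, 0.02] turn [0.01, -0.01, 0.05] rows 2
```

Call:
{"fn": "step_arm", "kwargs": {"steps": [[0.1, [0, 0.8, 0.03], [0, 0, 0.05]], [0.1, [0, 1.5, 0.03], [0, 0, 0.05]], [0.1, [0, 2.1, 0.03], [0, 0, 0.05]], [0.1, [0, 2.35, 0.03], [0, 0, 0.05]], [0.1, [0, 2.46, 0.03], [0, 0, 0.05]]]}}

```text
t: 19.25
tool_pos: [0.5775, -0.0705, 0.0361]
tool_rot: [-1.081, 1.388, -1.389]
force: [-0.4, -0.4, -2.0]
finger_gap: 0.0252
```

Call:
{"fn": "step_arm", "kwargs": {"steps": [[0.1, [0, 0.02, 0], [0, 0, 0]], [0.1, [0, 0.04, 0], [0, 0, 0]], [0.1, [0, 0.04, 0], [0, 0, 0]]]}}

```text
t: 19.62
tool_pos: [0.5783, -0.0693, 0.035]
tool_rot: [-1.081, 1.386, -1.387]
force: [-0.2, 0.0, -2.7]
finger_gap: 0.0247
```

Run:
```python
from h import *
from plant import arm,capture
s=arm.read_state(); st(s)
```

```text
t 19.62 tcp [578.3 -69.3  35. ] yaw -104.0 F [-0.2  0.  -2.7] gap 24.7 q7 0.07
```

Call:
{"fn": "step_arm", "kwargs": {"steps": [[0.1, [0, 0.03, 0], [0, 0, 0]], [0.1, [0, 0.06, 0], [0, 0, 0]], [0.1, [0, 0.06, 0], [0, 0, 0]]]}}

```text
t: 20.0
tool_pos: [0.5782, -0.069, 0.0326]
tool_rot: [-1.08, 1.387, -1.386]
force: [-3.5, 1.3, 7.3]
finger_gap: 0.0253
```

Run:
```python
from h import *
from plant import arm,capture
s=arm.read_state(); st(s)
```

```text
t 20.0 tcp [578.2 -69.   32.6] yaw -104.0 F [-3.5  1.3  7.3] gap 25.3 q7 0.07
```

Contact at the predicted 32.6. Release, retreat, and go for the last vase.

Call:
{"fn": "step_arm", "kwargs": {"steps": [[0.48, [0, 0, 0], [0, 0, 0]], [0.48, [0, 0, 0], [0, 0, 0]], [0.48, [0, 0, 0], [0, 0, 0]]]}}

```text
t: 20.38
tool_pos: [0.5778, -0.0694, 0.0311]
tool_rot: [-1.082, 1.387, -1.387]
force: [0.8, -0.3, 0.1]
finger_gap: 0.0401
```

Call:
{"fn": "step_arm", "kwargs": {"steps": [[0.48, [0, -0.5, 0], [0, 0, 0]], [0.48, [0, -1.5, 0], [0, 0, 0]], [0.48, [0, -2.5, 0], [0, 0, 0]], [0.48, [0, -2.5, 0], [0, 0, 0]]]}}

```text
t: 20.88
tool_pos: [0.5806, -0.0702, 0.1605]
tool_rot: [-1.074, 1.382, -1.39]
force: [-0.3, -0.3, -0.7]
finger_gap: 0.0413
```

Run:
```python
from h import *
from plant import arm,capture
s=arm.read_state(); st(s)
c=capture("wrist"); w=cloud(c,wristT(c,s))
for x,y in((.577,-.067),(.597,.015)): p=pick(w,x,y,.035,.085,.1); print(rect(p) if len(p)>3 else len(p))
w=cloud(capture("top"))
p=pick(w,.558,-.423,.05,.065,.095); print(rect(p) if len(p)>3 else len(p))
plan(s,(565,-250,150,-104),(557,-422,120,-104))
```

```text
t 20.88 tcp [580.6 -70.2 160.5] yaw -104.0 F [-0.3 -0.3 -0.7] gap 41.3 q7 -0.01
{'c': array([577.7, -64.7]), 'size': array([21.7, 21.6]), 'long_deg': 32.9, 'n': 477, 'z': array([88.3, 94.2, 95.4])}
{'c': array([596.5,  11.2]), 'size': array([17.3, 17.2]), 'long_deg': -14.4, 'n': 516, 'z': array([93.2, 94.3, 95.5])}
{'c': array([ 556.7, -423.4]), 'size': array([22.7, 22.5]), 'long_deg': -84.8, 'n': 51, 'z': array([67.5, 85.2, 91.7])}
-> (565, -250, 150, -104) shift [3.57, 0.2, 0.57] turn [-0.08, -0.01, -0.03] rows 3
-> (557, -422, 120, -104) shift [3.38, 0.6, 0.68] turn [0.0, 0.0, 0.0] rows 3
```

Run:
```python
from h import *
from plant import arm
plan(arm.read_state(),(510,-240,160,-104),(556.5,-422.5,150,-104),(556.5,-422.5,120,-104))
```

```text
-> (510, -240, 160, -104) shift [3.64, -0.08, -0.49] turn [-0.01, -0.0, -0.02] rows 3
-> (556.5, -422.5, 150, -104) shift [3.32, 0.2, 1.79] turn [0.0, 0.0, 0.0] rows 4
-> (556.5, -422.5, 120, -104) shift [0.0, 0.6, 0.0] turn [0.0, 0.0, 0.0] rows 1
```

Call:
{"fn": "step_arm", "kwargs": {"steps": [[0.6, [3.65, 0, -0.5], [0, 0, 0]], [0.6, [3.65, 0, -0.5], [0, 0, 0]], [0.6, [3.65, 0, -0.5], [0, 0, 0]], [0.6, [3.65, 0, -0.5], [0, 0, 0]]]}}

```text
t: 21.48
tool_pos: [0.5048, -0.2463, 0.1548]
tool_rot: [-1.079, 1.395, -1.395]
force: [0.7, 0.8, -0.5]
finger_gap: 0.052
```

Call:
{"fn": "step_arm", "kwargs": {"steps": [[0.6, [3.3, 0.2, 1.8], [0, 0, 0]], [0.6, [3.3, 0.2, 1.8], [0, 0, 0]], [0.6, [3.3, 0.2, 1.8], [0, 0, 0]], [0.6, [3.3, 0.2, 1.8], [0, 0, 0]], [0.6, [3.3, 0.8, 1.8], [0, 0, 0]]]}}

```text
t: 22.1
tool_pos: [0.5571, -0.4232, 0.1153]
tool_rot: [-1.081, 1.386, -1.389]
force: [0.1, 0.0, -0.6]
finger_gap: 0.0522
```

Call:
{"fn": "step_arm", "kwargs": {"steps": [[0.6, [0, 0, 0], [0, 0, 0]], [0.6, [0, 0, 0], [0, 0, 0]]]}}

```text
t: 22.35
tool_pos: [0.5572, -0.4209, 0.1161]
tool_rot: [-1.082, 1.386, -1.385]
force: [0.3, 0.5, 0.4]
finger_gap: 0.0524
```

Run:
```python
from h import *
from plant import arm,capture
s=arm.read_state(); st(s)
c=capture("wrist"); w=cloud(c,wristT(c,s)); p=pick(w,.557,-.422,.045,.07,.1); print(rect(p) if len(p)>3 else len(p))
x,y=rect(p)["c"]; plan(s,(x,y,23,-104))
```

```text
t 22.35 tcp [ 557.2 -420.9  116.1] yaw -103.9 F [0.3 0.5 0.4] gap 52.4 q7 0.67
{'c': array([ 556.8, -422.5]), 'size': array([21.9, 21.7]), 'long_deg': 20.8, 'n': 761, 'z': array([72.8, 87.9, 89.2])}
-> (np.float64(556.8), np.float64(-422.5), 23, -104) shift [0.04, 1.86, -0.0] turn [-0.01, 0.01, -0.02] rows 2
```

Call:
{"fn": "step_arm", "kwargs": {"steps": [[0.6, [0.03, 0.7, 0], [0, 0, 0]], [0.6, [0.03, 1.4, 0], [0, 0, 0]], [0.6, [0.03, 1.83, 0], [0, 0, 0]], [0.6, [0.03, 1.83, 0], [0, 0, 0]]]}}

```text
t: 22.9
tool_pos: [0.5559, -0.4227, 0.0235]
tool_rot: [-1.082, 1.388, -1.385]
force: [0.7, 0.1, 0.4]
finger_gap: 0.0522
```

Call:
{"fn": "step_arm", "kwargs": {"squeeze": 30, "steps": [[0.1, [0, 0, 0], [0, 0, 0]], [0.1, [0, 0, 0], [0, 0, 0]], [0.1, [0, 0, 0], [0, 0, 0]], [0.1, [0, 0, 0], [0, 0, 0]], [0.1, [0, 0, 0], [0, 0, 0]]]}}

```text
t: 23.52
tool_pos: [0.5568, -0.4241, 0.0252]
tool_rot: [-1.081, 1.385, -1.388]
force: [-0.3, -0.3, 3.3]
finger_gap: 0.0256
```

Run:
```python
from h import *
from plant import arm,capture
s=arm.read_state(); st(s)
z=s["tool_pos"][2]*1000
plan(s,(557,-422,165,-104),(500,-230,165,-104),(496,-47,165,-104),(496,-47,z+8,-104))
```

```text
t 23.52 tcp [ 556.8 -424.1   25.2] yaw -104.0 F [-0.3 -0.3  3.3] gap 25.6 q7 0.71
-> (557, -422, 165, -104) shift [-0.04, -2.8, 0.0] turn [-0.02, -0.0, -0.01] rows 3
-> (500, -230, 165, -104) shift [-3.45, 0.0, -2.04] turn [0.0, 0.0, 0.0] rows 4
-> (496, -47, 165, -104) shift [-3.53, 0.0, -0.96] turn [0.0, 0.0, 0.0] rows 3
-> (496, -47, np.float64(33.15814111069888), -104) shift [0.0, 2.64, 0.0] turn [0.0, 0.0, 0.0] rows 3
```

Call:
{"fn": "step_arm", "kwargs": {"steps": [[0.1, [0, -0.3, 0], [0, 0, 0]], [0.1, [0, -1.1, 0], [0, 0, 0]], [0.1, [0, -2, 0], [0, 0, 0]], [0.1, [0, -2.8, 0], [0, 0, 0]], [0.1, [0, -2.8, 0], [0, 0, 0]]]}}

```text
t: 24.15
tool_pos: [0.5571, -0.4258, 0.1691]
tool_rot: [-1.08, 1.381, -1.393]
force: [-0.2, -0.4, -2.5]
finger_gap: 0.0253
```

Call:
{"fn": "step_arm", "kwargs": {"steps": [[0.1, [-0.7, 0, -0.4], [0, 0, 0]], [0.1, [-1.4, 0, -0.8], [0, 0, 0]], [0.1, [-2.1, 0, -1.2], [0, 0, 0]], [0.1, [-2.8, 0, -1.6], [0, 0, 0]], [0.1, [-3.45, 0, -2.05], [0, 0, 0]]]}}

```text
t: 24.78
tool_pos: [0.4972, -0.2297, 0.1633]
tool_rot: [-1.084, 1.388, -1.385]
force: [0.5, 1.0, -0.7]
finger_gap: 0.0251
```

Call:
{"fn": "step_arm", "kwargs": {"steps": [[0.1, [-0.9, 0, -0.2], [0, 0, 0]], [0.1, [-1.8, 0, -0.5], [0, 0, 0]], [0.1, [-2.8, 0, -0.75], [0, 0, 0]], [0.1, [-3.55, 0, -0.95], [0, 0, 0]], [0.1, [-3.55, 0, -0.95], [0, 0, 0]]]}}

```text
t: 25.4
tool_pos: [0.4944, -0.0438, 0.1637]
tool_rot: [-1.087, 1.384, -1.38]
force: [-0.4, 0.4, -1.5]
finger_gap: 0.0252
```

Run:
```python
from h import *
from plant import arm,capture
s=arm.read_state(); st(s)
plan(s,(496,-47.5,165,-104),(496,-47.5,32.5,-104))
```

```text
t 25.4 tcp [494.4 -43.8 163.7] yaw -103.6 F [-0.4  0.4 -1.5] gap 25.2 q7 -0.21
-> (496, -47.5, 165, -104) shift [0.06, -0.03, 0.05] turn [0.01, 0.06, -0.02] rows 1
-> (496, -47.5, 32.5, -104) shift [0.0, 2.65, 0.0] turn [0.0, 0.0, 0.0] rows 3
```

Call:
{"fn": "step_arm", "kwargs": {"steps": [[0.1, [0.06, 0.7, 0.04], [0, 0, 0]], [0.1, [0.06, 1.5, 0.04], [0, 0, 0]], [0.1, [0.06, 2.2, 0.04], [0, 0, 0]], [0.1, [0.06, 2.5, 0.04], [0, 0, 0]], [0.1, [0.06, 2.6, 0.04], [0, 0, 0]]]}}

```text
t: 26.02
tool_pos: [0.4963, -0.0521, 0.0342]
tool_rot: [-1.083, 1.388, -1.388]
force: [0.4, -0.1, -0.6]
finger_gap: 0.0253
```

Call:
{"fn": "step_arm", "kwargs": {"steps": [[0.1, [0, 0.02, 0], [0, 0, 0]], [0.1, [0, 0.04, 0], [0, 0, 0]], [0.1, [0, 0.04, 0], [0, 0, 0]]]}}

```text
t: 26.4
tool_pos: [0.4974, -0.0511, 0.0334]
tool_rot: [-1.08, 1.386, -1.387]
force: [0.3, 0.4, -0.2]
finger_gap: 0.0252
```

Call:
{"fn": "step_arm", "kwargs": {"steps": [[0.1, [0, 0.02, 0], [0, 0, 0]], [0.1, [0, 0.04, 0], [0, 0, 0]], [0.1, [0, 0.04, 0], [0, 0, 0]]]}}

```text
t: 26.78
tool_pos: [0.4971, -0.0511, 0.031]
tool_rot: [-1.081, 1.387, -1.387]
force: [-0.6, -0.5, 2.2]
finger_gap: 0.025
```

Call:
{"fn": "step_arm", "kwargs": {"steps": [[0.48, [0, 0, 0], [0, 0, 0]], [0.48, [0, 0, 0], [0, 0, 0]], [0.48, [0, 0, 0], [0, 0, 0]]]}}

```text
t: 27.15
tool_pos: [0.4967, -0.0512, 0.0306]
tool_rot: [-1.082, 1.387, -1.387]
force: [-0.1, 0.7, -0.7]
finger_gap: 0.0404
```

Call:
{"fn": "step_arm", "kwargs": {"steps": [[0.48, [0, -0.5, 0], [0, 0, 0]], [0.48, [0, -1.5, 0], [0, 0, 0]], [0.48, [0, -2.5, 0], [0, 0, 0]], [0.48, [0, -3, 0], [0, 0, 0]], [0.48, [0, -3, 0], [0, 0, 0]]]}}

```text
t: 27.78
tool_pos: [0.4981, -0.0513, 0.1825]
tool_rot: [-1.077, 1.385, -1.387]
force: [-0.0, -0.4, 0.3]
finger_gap: 0.0419
```

Run:
```python
from h import *
from plant import arm,capture
s=arm.read_state(); st(s)
c=capture("wrist"); w=cloud(c,wristT(c,s)); cv2.imwrite("pics/w6.png",c["frame"][:,:,::-1])
for x,y in((.577,-.067),(.597,.015),(.496,-.047)): p=pick(w,x,y,.035,.085,.1); print(rect(p) if len(p)>3 else len(p))
w=cloud(capture("top"))
for n,x,y,r,z0,z1 in (("traybar",.502,.372,.07,.03,.045),("tray",.502,.372,.115,.012,.024),("d0bar",.434,.202,.07,.05,.075),("d1bar",.424,-.195,.07,.05,.075)):
    p=pick(w,x,y,r,z0,z1); print(n,rect(p) if len(p)>3 else len(p))
plan(s,(500,200,180,-92),(501.5,372,100,-92))
```

```text
t 27.77 tcp [498.1 -51.3 182.5] yaw -104.0 F [-0.  -0.4  0.3] gap 41.9 q7 -0.21
{'c': array([575.2, -65.2]), 'size': array([21.9, 21.8]), 'long_deg': 82.4, 'n': 443, 'z': array([87.1, 94.2, 95.5])}
{'c': array([593.8,  12. ]), 'size': array([22.1, 21.3]), 'long_deg': 30.9, 'n': 530, 'z': array([87.7, 94.4, 95.7])}
{'c': array([497.1, -49.6]), 'size': array([21.7, 21.7]), 'long_deg': 20.5, 'n': 411, 'z': array([88.1, 94.2, 95.5])}
traybar {'c': array([502.4, 371.6]), 'size': array([63. , 15.6]), 'long_deg': -6.9, 'n': 92, 'z': array([33.4, 38.1, 42.6])}
tray {'c': array([503.2, 372.7]), 'size': array([157.4, 157.2]), 'long_deg': -6.4, 'n': 576, 'z': array([12.2, 15. , 22. ])}
d0bar {'c': array([434.3, 202.2]), 'size': array([47.4, 13.6]), 'long_deg': 18.1, 'n': 67, 'z': array([62.3, 67.9, 72.8])}
d1bar {'c': array([ 401.3, -212.1]), 'size': array([44.9, 13.4]), 'long_deg': -4.0, 'n': 58, 'z': array([62.4, 67.2, 71.6])}
-> (500, 200, 180, -92) shift [-4.88, 0.06, -1.18] turn [-0.05, -2.0, -0.03] rows 5
-> (501.5, 372, 100, -92) shift [-3.44, 1.6, -0.09] turn [0.0, 0.0, 0.0] rows 4
```

View pics/w6.png

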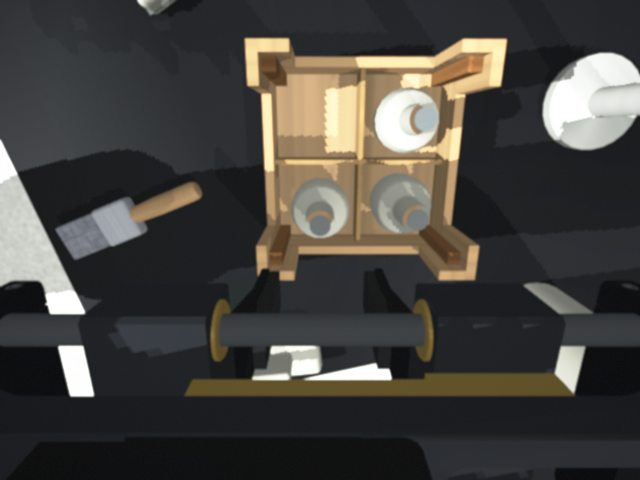

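Three vases stand in three cells ((408,118), (320,208), (405,203)); the near-left cell is empty. Dish1 was knocked to (401,-212), so I'll re-measure it later. Tray next.

Run:
```python
from h import *
from plant import arm,capture
s=arm.read_state()
c=capture("wrist"); w=cloud(c,wristT(c,s))
for z0,z1 in((.107,.116),(.1,.116)): print(rect(pick(w,.546,-.016,.145,z0,z1)))
plan(s,(500,190,180,-60),(501.5,330,120,-7),(502,372,40,-7))
```

```text
{'c': array([545.1, -14.9]), 'size': array([180.5, 180.3]), 'long_deg': -14.0, 'n': 3462, 'z': array([108.3, 111.7, 112.9])}
{'c': array([545.1, -14.9]), 'size': array([180.5, 180.3]), 'long_deg': -14.0, 'n': 4220, 'z': array([101.9, 111.5, 112.9])}
-> (500, 190, 180, -60) shift [-4.7, 0.0, -1.09] turn [-0.01, -7.34, -0.01] rows 5
-> (501.5, 330, 120, -7) shift [-2.41, 1.2, 1.43] turn [0.0, -8.83, 0.0] rows 5
-> (502, 372, 40, -7) shift [-0.09, 1.6, 0.83] turn [0.0, 0.0, 0.0] rows 2
```

Call:
{"fn": "step_arm", "kwargs": {"steps": [[0.5, [-4.7, 0, -1.1], [0, -7.34, 0]], [0.5, [-4.7, 0, -1.1], [0, -7.34, 0]], [0.5, [-4.7, 0, -1.1], [0, -7.34, 0]], [0.5, [-4.7, 0, -1.1], [0, -7.34, 0]], [0.5, [-4.7, 0, -1.1], [0, -7.34, 0]]]}}

```text
t: 28.55
tool_pos: [0.498, 0.1952, 0.1785]
tool_rot: [-1.417, 0.809, -0.807]
force: [0.4, -1.1, -0.1]
finger_gap: 0.0437
```

Call:
{"fn": "step_arm", "kwargs": {"steps": [[0.5, [-2.4, 1.2, 1.4], [0, -8.8, 0]], [0.5, [-2.4, 1.2, 1.4], [0, -8.8, 0]], [0.5, [-2.4, 1.2, 1.4], [0, -8.8, 0]], [0.5, [-2.4, 1.2, 1.4], [0, -8.8, 0]], [0.5, [-2.4, 1.2, 1.4], [0, -8.8, 0]]]}}

```text
t: 29.18
tool_pos: [0.5005, 0.3272, 0.1189]
tool_rot: [-1.571, 0.096, -0.095]
force: [1.1, 0.5, 0.6]
finger_gap: 0.0435
```

Call:
{"fn": "step_arm", "kwargs": {"steps": [[0.5, [-0.1, 1.0, 0.8], [0, 0, 0]], [0.5, [-0.1, 1.0, 0.8], [0, 0, 0]], [0.5, [-0.1, 1.0, 0.8], [0, 0, 0]]]}}

```text
t: 29.55
tool_pos: [0.5012, 0.3673, 0.0698]
tool_rot: [-1.571, 0.1, -0.1]
force: [0.2, -1.0, 0.7]
finger_gap: 0.044
```

Run:
```python
from h import *
from plant import arm,capture
s=arm.read_state(); st(s)
c=capture("wrist"); w=cloud(c,wristT(c,s))
b=rect(pick(w,.502,.372,.06,.033,.045)); print(b); print(rect(pick(w,.502,.372,.13,.012,.024)))
t=cloud(c,c["hand_eye"])*1000
m=(np.abs(t[...,2])<60)&(t[...,1]>-60)&(t[...,1]<15)&(np.abs(t[...,0])<25); p=t[m]; print("tips",np.round(np.percentile(p[:,1],[50,95,99,100]),1))
plan(s,(*b["c"],40,-7),(*b["c"],-18,-7))
```

```text
t 29.55 tcp [501.2 367.3  69.8] yaw -7.3 F [ 0.2 -1.   0.7] gap 44.0 q7 0.9
{'c': array([500.2, 373.7]), 'size': array([63.6, 13.6]), 'long_deg': -7.0, 'n': 1755, 'z': array([36.3, 37.7, 38.8])}
{'c': array([482. , 373.4]), 'size': array([256.7, 136.2]), 'long_deg': -89.4, 'n': 4070, 'z': array([13.2, 17.6, 18.8])}
tips [-49.  -38.1 -36.5 -35. ]
-> (np.float64(500.2), np.float64(373.7), 40, -7) shift [-0.04, 0.6, 0.13] turn [0.02, -0.05, 0.01] rows 1
-> (np.float64(500.2), np.float64(373.7), -18, -7) shift [0.0, 1.16, 0.0] turn [0.0, 0.0, 0.0] rows 1
```

Call:
{"fn": "step_arm", "kwargs": {"steps": [[0.5, [-0.02, 0.5, 0.12], [0, 0, 0]], [0.5, [-0.02, 1.1, 0.12], [0, 0, 0]], [0.5, [-0.02, 1.6, 0.12], [0, 0, 0]], [0.5, [-0.02, 1.82, 0.12], [0, 0, 0]], [0.5, [-0.02, 1.82, 0.12], [0, 0, 0]]]}}

```text
t: 30.22
tool_pos: [0.5014, 0.3747, -0.0196]
tool_rot: [-1.568, 0.098, -0.101]
force: [0.6, -0.0, 0.3]
finger_gap: 0.0432
```

Call:
{"fn": "step_arm", "kwargs": {"squeeze": 45, "steps": [[0.1, [0, 0, 0], [0, 0, 0]], [0.1, [0, 0, 0], [0, 0, 0]], [0.1, [0, 0, 0], [0, 0, 0]], [0.1, [0, 0, 0], [0, 0, 0]], [0.1, [0, 0, 0], [0, 0, 0]]]}}

```text
t: 30.85
tool_pos: [0.5011, 0.3743, -0.0196]
tool_rot: [-1.569, 0.098, -0.1]
force: [-2.2, -4.4, 5.7]
finger_gap: 0.014
```

Run:
```python
from h import *
from plant import arm,capture
s=arm.read_state(); st(s)
plan(s,(501,373,120,-7),(510,180,130,-12),(545.5,-15.3,130,-14))
```

```text
t 30.85 tcp [501.1 374.3 -19.6] yaw -7.2 F [-2.2 -4.4  5.7] gap 14.0 q7 0.93
-> (501, 373, 120, -7) shift [0.01, -2.79, -0.03] turn [0.0, -0.04, 0.01] rows 3
-> (510, 180, 130, -12) shift [0.65, -0.2, -3.81] turn [0.0, 0.83, 0.0] rows 4
-> (545.5, -15.3, 130, -14) shift [1.51, 0.0, -3.67] turn [0.0, 0.33, 0.0] rows 4
```

Call:
{"fn": "step_arm", "kwargs": {"steps": [[0.1, [0, -0.3, 0], [0, 0, 0]], [0.1, [0, -1, 0], [0, 0, 0]], [0.1, [0, -1.9, 0], [0, 0, 0]], [0.1, [0, -2.8, 0], [0, 0, 0]], [0.1, [0, -2.8, 0], [0, 0, 0]]]}}

```text
t: 31.48
tool_pos: [0.5032, 0.3781, 0.125]
tool_rot: [-1.56, 0.092, -0.104]
force: [-0.3, 0.5, -2.9]
finger_gap: 0.0138
```

Call:
{"fn": "step_arm", "kwargs": {"steps": [[0.1, [0.1, 0, -0.6], [0, 0.1, 0]], [0.1, [0.25, -0.1, -1.4], [0, 0.3, 0]], [0.1, [0.4, -0.2, -2.2], [0, 0.5, 0]], [0.1, [0.5, -0.2, -3.0], [0, 0.7, 0]], [0.1, [0.65, -0.2, -3.8], [0, 0.83, 0]]]}}

```text
t: 32.1
tool_pos: [0.5081, 0.1818, 0.1287]
tool_rot: [-1.564, 0.167, -0.166]
force: [-0.3, 0.8, -2.2]
finger_gap: 0.0135
```

Call:
{"fn": "step_arm", "kwargs": {"steps": [[0.1, [0.35, 0, -0.8], [0, 0.1, 0]], [0.1, [0.7, 0, -1.7], [0, 0.2, 0]], [0.1, [1.1, 0, -2.6], [0, 0.33, 0]], [0.1, [1.4, 0, -3.4], [0, 0.33, 0]], [0.1, [1.5, 0, -3.67], [0, 0.33, 0]]]}}

```text
t: 32.72
tool_pos: [0.5431, -0.0158, 0.1289]
tool_rot: [-1.562, 0.197, -0.198]
force: [-0.2, 0.7, -3.5]
finger_gap: 0.0139
```

Call:
{"fn": "step_arm", "kwargs": {"steps": [[0.1, [0, 0, 0], [0, 0, 0]], [0.1, [0, 0, 0], [0, 0, 0]]]}}

```text
t: 32.98
tool_pos: [0.5434, -0.01, 0.1292]
tool_rot: [-1.56, 0.192, -0.192]
force: [-0.6, -0.2, -2.7]
finger_gap: 0.0132
```

Run:
```python
from h import *
from plant import arm,capture
s=arm.read_state(); st(s); z=s["tool_pos"][2]
c=capture("wrist"); w=cloud(c,wristT(c,s)); cv2.imwrite("pics/w7.png",c["frame"][:,:,::-1]); np.savez("w7.npz",**c)
x,y=s["tool_pos"][:2]
for a,b in ((.009,.03),): 
    p=pick(w,x,y,.125,z+.0196+a,z+.0196+b); print("rim",rect(p))
c=capture("scene");w=cloud(c); cv2.imwrite("pics/s7.png",c["frame"][:,:,::-1])
p=pick(w,x,y,.125,z+.0196+.012,z+.0196+.023); print("rim scene",rect(p))
c=capture("top");w=cloud(c)
p=pick(w,x,y,.125,z+.0196+.010,z+.0196+.025); print("rim top",rect(p))
plan(s,(545.5,-15.3,130,-14))
```

```text
t 32.98 tcp [543.4 -10.  129.2] yaw -14.0 F [-0.6 -0.2 -2.7] gap 13.2 q7 1.39
rim {'c': array([534.2,  -7.5]), 'size': array([157.3, 137.4]), 'long_deg': 76.0, 'n': 10733, 'z': array([157.9, 166.2, 168.4])}
rim scene {'c': array([543.3,  -9.9]), 'size': array([158.9, 158.6]), 'long_deg': 75.9, 'n': 600, 'z': array([161.5, 166. , 169.4])}
rim top {'c': array([556.8,  33.8]), 'size': array([157.2,  67.7]), 'long_deg': -12.2, 'n': 295, 'z': array([159.1, 161.2, 170. ])}
-> (545.5, -15.3, 130, -14) shift [0.07, -0.02, -0.09] turn [-0.02, 0.0, -0.0] rows 1
```

View pics/w7.png

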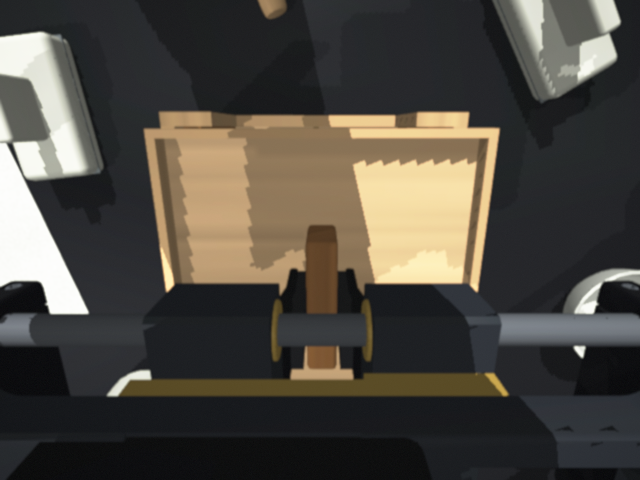

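Run:
```python
from h import *
c=dict(np.load("w7.npz")); t=cloud(c,c["hand_eye"])*1000
z=129.2-t[...,1]   # world height approx
def ext(m,n): p=t[m]; print(n,len(p),"x",np.round(np.percentile(p[:,0],[.5,99.5]),1),"z",np.round(np.percentile(p[:,2],[.5,99.5]),1),"h",np.round(np.median(z[m]),1))
near=(np.abs(t[...,0])<130)&(np.abs(t[...,2])<110)
ext(near&(abs(z-111)<3)&(t[...,0]<-60),"posts"); ext(near&(abs(z-167)<3)&(t[...,0]<-30),"rim"); ext(near&(abs(z-167)<3)&(t[...,0]<-70),"rim front")
ext(near&(abs(z-187)<3)&(abs(t[...,2])<15),"bar")
```

```text
posts 1596 x [-87.2 -78.3] z [-93.9  85.7] h 111.8
rim 5588 x [-78.3 -30.7] z [-77.7  78.3] h 166.6
rim front 3557 x [-78.3 -70.4] z [-77.4  77.8] h 166.6
bar 3197 x [-32.5  30.2] z [-13.7  14. ] h 186.6
```

Call:
{"fn": "step_arm", "kwargs": {"steps": [[0.1, [0.06, 0.3, -0.09], [0, 0, 0]], [0.1, [0.06, 0.6, -0.09], [0, 0, 0]], [0.1, [0.06, 0.6, -0.09], [0, 0, 0]], [0.1, [0.06, 0.6, -0.09], [0, 0, 0]]]}}

```text
t: 33.62
tool_pos: [0.5456, -0.0176, 0.0996]
tool_rot: [-1.561, 0.193, -0.195]
force: [0.1, 0.0, -2.7]
finger_gap: 0.0137
```

Run:
```python
from h import *
from plant import arm,capture
s=arm.read_state(); st(s); z0=s["tool_pos"][2]*1000
c=capture("wrist"); t=cloud(c,c["hand_eye"])*1000
s=arm.read_state(); st(s)
z=z0-t[...,1]; b=z0+19.6
def ext(m,n): p=t[m]; print(n,len(p),"x",np.round(np.percentile(p[:,0],[.5,99.5]),1),"z",np.round(np.percentile(p[:,2],[.5,99.5]),1),"h",np.round(np.median(z[m]),1))
near=(np.abs(t[...,0])<130)&(np.abs(t[...,2])<110)
ext(near&(abs(z-111)<3)&(t[...,0]<-60),"posts");ext(near&(abs(z-b-17.5)<3)&(t[...,0]<-70),"rim front")
plan(s,(545.5,-15.3,100,-14))
```

```text
t 33.62 tcp [545.6 -17.6  99.6] yaw -14.2 F [ 0.1  0.  -2.7] gap 13.7 q7 1.43
t 33.67 tcp [545.9 -17.5 100. ] yaw -14.2 F [-0.2  0.7 -3.4] gap 13.9 q7 1.43
posts 2626 x [-91. -63.] z [-87.4  92.5] h 111.8
rim front 3567 x [-78.3 -70.3] z [-77.4  77.8] h 137.0
-> (545.5, -15.3, 100, -14) shift [-0.02, -0.0, 0.04] turn [-0.01, -0.03, 0.01] rows 1
```

Call:
{"fn": "step_arm", "kwargs": {"steps": [[0.1, [-0.01, 0.05, 0.045], [0, 0, 0]], [0.1, [-0.01, 0.1, 0.045], [0, 0, 0]], [0.1, [-0.01, 0.15, 0.045], [0, 0, 0]], [0.1, [-0.01, 0.2, 0.045], [0, 0, 0]], [0.1, [-0.01, 0.25, 0.045], [0, 0, 0]]]}}

```text
t: 34.3
tool_pos: [0.5457, -0.0152, 0.0871]
tool_rot: [-1.561, 0.193, -0.195]
force: [-0.4, -0.3, -3.4]
finger_gap: 0.0137
```

Run:
```python
from h import *
from plant import arm,capture
s=arm.read_state(); st(s); z0=s["tool_pos"][2]*1000
c=capture("wrist"); t=cloud(c,c["hand_eye"])*1000
z=z0-t[...,1]; b=z0+19.6; print("tray bottom",b)
def ext(m,n): p=t[m]; print(n,len(p),"x",np.round(np.percentile(p[:,0],[.5,99.5]),1),"z",np.round(np.percentile(p[:,2],[.5,99.5]),1),"h",np.round(np.median(z[m]),1))
near=(np.abs(t[...,0])<130)&(np.abs(t[...,2])<110)
ext(near&(abs(z-111)<3)&(t[...,0]<-60),"posts");ext(near&(abs(z-b-17.5)<3)&(t[...,0]<-70),"rim front")
```

```text
t 34.3 tcp [545.7 -15.2  87.1] yaw -14.2 F [-0.4 -0.3 -3.4] gap 13.7 q7 1.43
tray bottom 106.66636276905956
posts 5595 x [-90.6 -60.1] z [-89.6  90.2] h 112.3
rim front 3558 x [-78.3 -70.2] z [-77.4  77.9] h 124.5
```

Centred (±0.3 mm) and already between the posts with no contact force. Lower onto the ledges.

Call:
{"fn": "step_arm", "kwargs": {"steps": [[0.1, [0, 0.05, 0], [0, 0, 0]], [0.1, [0, 0.1, 0], [0, 0, 0]], [0.1, [0, 0.15, 0], [0, 0, 0]], [0.1, [0, 0.15, 0], [0, 0, 0]]]}}

```text
t: 34.85
tool_pos: [0.5455, -0.0151, 0.0795]
tool_rot: [-1.561, 0.193, -0.194]
force: [0.1, 0.4, -2.7]
finger_gap: 0.0138
```

Call:
{"fn": "step_arm", "kwargs": {"steps": [[0.1, [0, 0.02, 0], [0, 0, 0]], [0.1, [0, 0.03, 0], [0, 0, 0]], [0.1, [0, 0.03, 0], [0, 0, 0]]]}}

```text
t: 35.22
tool_pos: [0.5458, -0.0151, 0.0785]
tool_rot: [-1.561, 0.193, -0.195]
force: [0.2, -0.4, -1.2]
finger_gap: 0.0137
```

Call:
{"fn": "step_arm", "kwargs": {"steps": [[0.1, [0, 0.02, 0], [0, 0, 0]], [0.1, [0, 0.02, 0], [0, 0, 0]], [0.4, [0, 0.02, 0], [0, 0, 0]], [0.4, [0, 0.02, 0], [0, 0, 0]], [0.4, [0, 0.02, 0], [0, 0, 0]]]}}

```text
t: 35.85
tool_pos: [0.5459, -0.0152, 0.0773]
tool_rot: [-1.561, 0.193, -0.195]
force: [0.2, 0.2, 0.6]
finger_gap: 0.0324
```

Call:
{"fn": "step_arm", "kwargs": {"steps": [[0.4, [0, 0, 0], [0, 0, 0]], [0.4, [0, -0.6, 0], [0, 0, 0]], [0.4, [0, -1.6, 0], [0, 0, 0]], [0.4, [0, -2.2, 0], [0, 0, 0]], [0.4, [0, -2.2, 0], [0, 0, 0]]]}}

```text
t: 36.48
tool_pos: [0.5474, -0.0153, 0.1898]
tool_rot: [-1.559, 0.189, -0.199]
force: [-0.6, 0.9, -0.7]
finger_gap: 0.0346
```

Run:
```python
from h import *
from plant import arm,capture
s=arm.read_state(); st(s)
c=capture("wrist"); w=cloud(c,wristT(c,s))
p=pick(w,.545,-.015,.05,.125,.145); print("bar",rect(p)); 
p=pick(w,.545,-.015,.125,.1125,.122); print("rim",rect(p)); 
q=p; A=np.c_[q[:,:2],np.ones(len(q))]; print("plane",np.linalg.lstsq(A,q[:,2],rcond=None)[0])
w=cloud(capture("top"))
for n,x,y,r,z0,z1 in (("d0bar",.434,.202,.07,.05,.075),("d0",.434,.202,.09,.02,.036),("d1bar",.401,-.212,.07,.05,.075),("d1",.401,-.212,.09,.02,.036)):
    p=pick(w,x,y,r,z0,z1); print(n,rect(p) if len(p)>3 else len(p))
plan(s,(500,130,150,0),(434.5,200,90,18.5))
```

```text
t 36.48 tcp [547.4 -15.3 189.8] yaw -14.2 F [-0.6  0.9 -0.7] gap 34.6 q7 1.37
bar {'c': array([545.5, -14.3]), 'size': array([64.1, 13.9]), 'long_deg': -14.5, 'n': 1565, 'z': array([133.8, 135.7, 136.9])}
rim {'c': array([540.1, -13.4]), 'size': array([179.3, 168.5]), 'long_deg': 75.9, 'n': 3813, 'z': array([112.8, 115.7, 116.9])}
plane [ 2.24619689e-03 -9.24491325e-05  1.14300376e-01]
d0bar {'c': array([433.7, 202.1]), 'size': array([47.7, 14. ]), 'long_deg': 18.5, 'n': 70, 'z': array([61.7, 67.9, 72.9])}
d0 {'c': array([434. , 202.3]), 'size': array([110.7,  55.8]), 'long_deg': 18.3, 'n': 493, 'z': array([23.6, 30.1, 34.6])}
d1bar {'c': array([ 401.2, -212.1]), 'size': array([46.8, 15.8]), 'long_deg': -7.4, 'n': 80, 'z': array([52.7, 67.7, 72.4])}
d1 {'c': array([ 401.8, -211.8]), 'size': array([110.8,  56.2]), 'long_deg': -7.3, 'n': 474, 'z': array([24.1, 29.9, 34.4])}
-> (500, 130, 150, 0) shift [-1.63, 0.79, 2.58] turn [-0.03, -2.36, 0.06] rows 3
-> (434.5, 200, 90, 18.5) shift [-1.31, 1.2, 1.4] turn [0.0, -3.08, 0.0] rows 2
```

Call:
{"fn": "step_arm", "kwargs": {"steps": [[0.5, [-1.6, 0.8, 2.6], [0, -2.36, 0.05]], [0.5, [-1.6, 0.8, 2.6], [0, -2.36, 0.05]], [0.5, [-1.6, 0.8, 2.6], [0, -2.36, 0.05]], [0.5, [-1.6, 0.8, 2.6], [0, -2.36, 0.05]]]}}

```text
t: 37.08
tool_pos: [0.497, 0.1331, 0.1447]
tool_rot: [-1.571, 0.002, 0.011]
force: [-0.9, -0.4, 0.9]
finger_gap: 0.043
```

Call:
{"fn": "step_arm", "kwargs": {"steps": [[0.5, [-1.3, 1.2, 1.4], [0, -3.08, 0]], [0.5, [-1.3, 1.2, 1.4], [0, -3.08, 0]], [0.5, [-1.3, 1.2, 1.4], [0, -3.08, 0]], [0.5, [-1.3, 1.2, 1.4], [0, -3.08, 0]]]}}

```text
t: 37.58
tool_pos: [0.4355, 0.1989, 0.0876]
tool_rot: [-1.555, -0.248, 0.254]
force: [0.3, -0.3, -0.3]
finger_gap: 0.0439
```

Run:
```python
from h import *
from plant import arm,capture
s=arm.read_state(); st(s)
c=capture("wrist"); w=cloud(c,wristT(c,s))
b=rect(pick(w,.434,.202,.07,.06,.075)); print(b)
plan(s,(*b["c"],2,b["long_deg"]))
```

```text
t 37.58 tcp [435.5 198.9  87.6] yaw 18.3 F [ 0.3 -0.3 -0.3] gap 43.9 q7 1.43
{'c': array([431. , 203.6]), 'size': array([47.2, 13.9]), 'long_deg': 17.1, 'n': 1438, 'z': array([65.2, 67.6, 68.8])}
-> (np.float64(431.0), np.float64(203.6), 2, 17.1) shift [-0.05, 1.71, 0.12] turn [-0.01, 0.21, -0.03] rows 2
```

Call:
{"fn": "step_arm", "kwargs": {"steps": [[0.5, [-0.05, 0.5, 0.11], [0, 0.05, 0]], [0.5, [-0.05, 1.1, 0.11], [0, 0.05, 0]], [0.5, [-0.05, 1.7, 0.11], [0, 0.05, 0]], [0.5, [-0.05, 1.7, 0.11], [0, 0.05, 0]]]}}

```text
t: 38.12
tool_pos: [0.4298, 0.2027, 0.0015]
tool_rot: [-1.557, -0.242, 0.252]
force: [0.0, 0.3, -0.0]
finger_gap: 0.0437
```

Call:
{"fn": "step_arm", "kwargs": {"squeeze": 40, "steps": [[0.1, [0, 0, 0], [0, 0, 0]], [0.1, [0, 0, 0], [0, 0, 0]], [0.1, [0, 0, 0], [0, 0, 0]], [0.1, [0, 0, 0], [0, 0, 0]], [0.1, [0, 0, 0], [0, 0, 0]]]}}

```text
t: 38.75
tool_pos: [0.4305, 0.2047, 0.003]
tool_rot: [-1.555, -0.246, 0.251]
force: [-0.8, -2.7, 3.1]
finger_gap: 0.0137
```

Run:
```python
from h import *
from plant import arm,capture
s=arm.read_state(); st(s)
plan(s,(432,203,165,18),(500,120,165,2),(554,24,165,-14.2))
```

```text
t 38.75 tcp [430.5 204.7   3. ] yaw 18.2 F [-0.8 -2.7  3.1] gap 13.7 q7 1.47
-> (432, 203, 165, 18) shift [0.01, -3.24, -0.03] turn [-0.02, 0.03, -0.03] rows 3
-> (500, 120, 165, 2) shift [0.78, 0.0, -2.0] turn [0.0, 2.67, 0.0] rows 2
-> (554, 24, 165, -14.2) shift [1.01, 0.0, -1.96] turn [0.0, 2.7, 0.0] rows 2
```

Call:
{"fn": "step_arm", "kwargs": {"steps": [[0.1, [0, -0.3, 0], [0, 0, 0]], [0.1, [0, -1.1, 0], [0, 0, 0]], [0.1, [0, -2.1, 0], [0, 0, 0]], [0.1, [0, -3.2, 0], [0, 0, 0]], [0.1, [0, -3.24, 0], [0, 0, 0]]]}}

```text
t: 39.38
tool_pos: [0.4332, 0.2068, 0.1696]
tool_rot: [-1.549, -0.252, 0.246]
force: [-0.4, 1.0, -3.3]
finger_gap: 0.0137
```

Call:
{"fn": "step_arm", "kwargs": {"steps": [[0.1, [0.2, 0, -0.5], [0, 0.7, 0]], [0.1, [0.4, 0, -1], [0, 1.4, 0]], [0.1, [0.6, 0, -1.5], [0, 2.1, 0]], [0.1, [0.78, 0, -2], [0, 2.67, 0]], [0.1, [0.78, 0, -2], [0, 2.67, 0]]]}}

```text
t: 40.0
tool_pos: [0.5007, 0.1182, 0.164]
tool_rot: [-1.571, -0.021, 0.027]
force: [0.1, 0.4, -3.2]
finger_gap: 0.0136
```

Call:
{"fn": "step_arm", "kwargs": {"steps": [[0.1, [0.25, 0, -0.5], [0, 0.7, 0]], [0.1, [0.5, 0, -1], [0, 1.4, 0]], [0.1, [0.75, 0, -1.5], [0, 2.1, 0]], [0.1, [1, 0, -1.95], [0, 2.7, 0]], [0.1, [1, 0, -1.95], [0, 2.7, 0]]]}}

```text
t: 40.62
tool_pos: [0.5538, 0.0227, 0.164]
tool_rot: [-1.563, 0.2, -0.195]
force: [0.2, 0.7, -3.2]
finger_gap: 0.0135
```

Call:
{"fn": "step_arm", "kwargs": {"steps": [[0.1, [0, 0.3, 0], [0, 0, 0]], [0.1, [0, 0.3, 0], [0, 0, 0]], [0.1, [0, 0.3, 0], [0, 0, 0]]]}}

```text
t: 41.0
tool_pos: [0.5522, 0.0273, 0.1486]
tool_rot: [-1.561, 0.195, -0.187]
force: [0.7, -0.1, -2.8]
finger_gap: 0.0135
```

Run:
```python
from h import *
from plant import arm,capture
s=arm.read_state(); st(s); z0=s["tool_pos"][2]*1000
c=capture("wrist"); w=cloud(c,wristT(c,s)); np.savez("w8.npz",**c); cv2.imwrite("pics/w8.png",c["frame"][:,:,::-1])
t=cloud(c,c["hand_eye"])*1000; z=z0-t[...,1]
def ext(m,n): 
    p=t[m]; print(n,len(p))
    if len(p)>5: print("  x",np.round(np.percentile(p[:,0],[.5,99.5]),1),"z",np.round(np.percentile(p[:,2],[.5,99.5]),1),"h",np.round(np.median(z[m]),1))
near=(np.abs(t[...,0])<130)&(np.abs(t[...,2])<160)
ext(near&(abs(z-z0+3-30)<3)&(abs(t[...,2])<35),"dish top"); ext(near&(abs(z-116)<2)&(t[...,0]<-60),"rim"); ext(near&(abs(z-136)<2),"traybar")
plan(s,(555,24.5,108,-14.2))
```

```text
t 41.0 tcp [552.2  27.3 148.6] yaw -14.0 F [ 0.7 -0.1 -2.8] gap 13.5 q7 1.33
dish top 9015
  x [-53.9  51.9] z [-26.   26.6] h 175.1
rim 1898
  x [-74.  -60.3] z [-119.9   35.6] h 115.4
traybar 1504
  x [-28.1  18.2] z [-49.  -35.2] h 135.7
-> (555, 24.5, 108, -14.2) shift [0.07, 0.81, -0.04] turn [-0.0, 0.04, -0.05] rows 1
```

Call:
{"fn": "step_arm", "kwargs": {"steps": [[0.1, [0.07, 0.2, -0.04], [0, 0.02, 0]], [0.1, [0.07, 0.4, -0.04], [0, 0.02, 0]], [0.1, [0.07, 0.6, -0.04], [0, 0.02, 0]], [0.1, [0.07, 0.6, -0.04], [0, 0.02, 0]]]}}

```text
t: 41.55
tool_pos: [0.5544, 0.0237, 0.1176]
tool_rot: [-1.562, 0.199, -0.189]
force: [-0.1, 1.7, -3.5]
finger_gap: 0.0138
```

Run:
```python
from h import *
from plant import arm,capture
s=arm.read_state(); st(s); z0=s["tool_pos"][2]*1000
c=capture("wrist"); t=cloud(c,c["hand_eye"])*1000; z=z0-t[...,1]
m=(abs(t[...,0])<60)&(abs(z-136)<2)&(t[...,2]<-25)&(t[...,2]>-60); p=t[m]; print(len(p),np.round(np.percentile(p[:,[0,2]],[.5,99.5],axis=0),1))
m=(abs(t[...,0])<130)&(abs(z-116)<1.5)&(t[...,0]<-60)&(abs(t[...,2])<120); p=t[m]; print(len(p),np.round(np.percentile(p[:,[0,2]],[.5,99.5],axis=0),1))
```

```text
t 41.55 tcp [554.4  23.7 117.6] yaw -14.2 F [-0.1  1.7 -3.5] gap 13.8 q7 1.36
1536 [[-31.2 -46. ]
 [  4.1 -32.3]]
2113 [[ -76.9 -117.2]
 [ -60.4   38.3]]
```

Call:
{"fn": "step_arm", "kwargs": {"steps": [[0.1, [0, 0.07, 0.02], [0, 0, 0]], [0.1, [0, 0.13, 0.02], [0, 0, 0]], [0.1, [0, 0.17, 0.02], [0, 0, 0]], [0.1, [0, 0.17, 0.02], [0, 0, 0]]]}}

```text
t: 42.1
tool_pos: [0.5555, 0.0247, 0.1103]
tool_rot: [-1.561, 0.197, -0.191]
force: [0.3, -0.2, -4.1]
finger_gap: 0.014
```

Call:
{"fn": "step_arm", "kwargs": {"steps": [[0.1, [0, 0.02, 0], [0, 0, 0]], [0.1, [0, 0.02, 0], [0, 0, 0]]]}}

```text
t: 42.35
tool_pos: [0.5556, 0.0247, 0.1094]
tool_rot: [-1.561, 0.197, -0.191]
force: [0.5, -0.6, -2.7]
finger_gap: 0.0136
```

Call:
{"fn": "step_arm", "kwargs": {"steps": [[0.1, [0, 0.03, 0], [0, 0, 0]], [0.1, [0, 0.03, 0], [0, 0, 0]]]}}

```text
t: 42.6
tool_pos: [0.5557, 0.0247, 0.109]
tool_rot: [-1.56, 0.197, -0.191]
force: [-4.2, 0.1, 5.0]
finger_gap: 0.0135
```

Run:
```python
from h import *
from plant import arm
st(arm.read_state())
```

```text
t 42.6 tcp [555.7  24.7 109. ] yaw -14.2 F [-4.2  0.1  5. ] gap 13.5 q7 1.36
```

Call:
{"fn": "step_arm", "kwargs": {"steps": [[0.4, [0, 0, 0], [0, 0, 0]], [0.4, [0, 0, 0], [0, 0, 0]], [0.4, [0, 0, 0], [0, 0, 0]]]}}

```text
t: 42.98
tool_pos: [0.5558, 0.0247, 0.1079]
tool_rot: [-1.561, 0.197, -0.191]
force: [-0.4, 0.8, 0.1]
finger_gap: 0.0323
```

Call:
{"fn": "step_arm", "kwargs": {"steps": [[0.4, [0, -0.4, 0], [0, 0, 0]], [0.4, [0, -1.2, 0], [0, 0, 0]], [0.4, [0, -2, 0], [0, 0, 0]], [0.4, [0, -2, 0], [0, 0, 0]]]}}

```text
t: 43.48
tool_pos: [0.5584, 0.0245, 0.2112]
tool_rot: [-1.559, 0.192, -0.196]
force: [-0.9, 0.5, -0.9]
finger_gap: 0.0351
```

Run:
```python
from h import *
from plant import arm,capture
s=arm.read_state(); st(s)
c=capture("wrist"); w=cloud(c,wristT(c,s))
print("d0bar",rect(pick(w,.555,.024,.06,.165,.18)));print("d0",rect(pick(w,.555,.024,.075,.131,.142)))
w=cloud(capture("top"))
for n,x,y,r,z0,z1 in (("d1bar",.401,-.212,.07,.05,.075),("d1",.401,-.212,.09,.02,.036)):
    p=pick(w,x,y,r,z0,z1); print(n,rect(p) if len(p)>3 else len(p))
plan(s,(490,-120,190,-10),(403,-209,90,-7.5))
```

```text
t 43.48 tcp [558.4  24.5 211.2] yaw -14.2 F [-0.9  0.5 -0.9] gap 35.1 q7 1.31
d0bar {'c': array([555. ,  25.4]), 'size': array([46.9, 13.8]), 'long_deg': -14.3, 'n': 1288, 'z': array([171. , 173.5, 174.7])}
d0 {'c': array([552.5,  15.4]), 'size': array([107.5,  75.7]), 'long_deg': -14.2, 'n': 8504, 'z': array([133.4, 135.7, 136.9])}
d1bar {'c': array([ 401.5, -211.1]), 'size': array([46.3, 15.2]), 'long_deg': -11.6, 'n': 79, 'z': array([55.9, 66.9, 72.6])}
d1 {'c': array([ 402. , -212.1]), 'size': array([110.9,  57.2]), 'long_deg': -7.7, 'n': 472, 'z': array([23.7, 29.8, 34.1])}
-> (490, -120, 190, -10) shift [-0.62, 0.41, -3.14] turn [-0.03, -0.69, 0.02] rows 3
-> (403, -209, 90, -7.5) shift [-1.4, 2.0, -2.06] turn [0.0, -0.42, 0.0] rows 3
```

Call:
{"fn": "step_arm", "kwargs": {"steps": [[0.5, [-0.6, 0.3, -3.15], [0, -0.69, 0]], [0.5, [-0.6, 0.3, -3.15], [0, -0.69, 0]], [0.5, [-0.6, 0.3, -3.15], [0, -0.69, 0]], [0.5, [-0.6, 0.3, -3.15], [0, -0.69, 0]]]}}

```text
t: 44.08
tool_pos: [0.486, -0.1238, 0.1916]
tool_rot: [-1.565, 0.147, -0.137]
force: [0.7, -0.3, -1.3]
finger_gap: 0.0437
```

Call:
{"fn": "step_arm", "kwargs": {"steps": [[0.5, [-1.4, 2.1, -2.05], [0, -0.42, 0]], [0.5, [-1.4, 2.1, -2.05], [0, -0.42, 0]], [0.5, [-1.4, 2.1, -2.05], [0, -0.42, 0]], [0.5, [-1.4, 2.1, -2.05], [0, -0.42, 0]], [0.5, [-1.4, 2.1, -2.05], [0, -0.42, 0]]]}}

```text
t: 44.7
tool_pos: [0.4024, -0.2082, 0.0885]
tool_rot: [-1.567, 0.104, -0.099]
force: [0.5, -0.9, -0.3]
finger_gap: 0.0436
```

Run:
```python
from h import *
from plant import arm,capture
s=arm.read_state(); st(s); print(np.round(s["qpos"],2))
c=capture("wrist"); w=cloud(c,wristT(c,s))
b=rect(pick(w,.402,-.211,.07,.06,.075)); print(b); print(rect(pick(w,.402,-.211,.09,.024,.034)))
plan(s,(*b["c"],2,b["long_deg"]))
```

```text
t 44.7 tcp [ 402.4 -208.2   88.5] yaw -7.4 F [ 0.5 -0.9 -0.3] gap 43.6 q7 1.81
[-0.53 -0.08  0.93  2.06  0.07  1.13  1.81]
{'c': array([ 398.1, -211. ]), 'size': array([47.2, 14. ]), 'long_deg': -7.3, 'n': 1453, 'z': array([65.1, 67.6, 68.8])}
{'c': array([ 398.1, -211. ]), 'size': array([108.3,  55.9]), 'long_deg': -7.6, 'n': 8163, 'z': array([26.7, 29.6, 30.9])}
-> (np.float64(398.1), np.float64(-211.0), 2, -7.3) shift [-0.07, 1.73, -0.07] turn [-0.01, -0.01, -0.03] rows 2
```

Call:
{"fn": "step_arm", "kwargs": {"steps": [[0.5, [-0.07, 0.5, -0.07], [0, 0, 0]], [0.5, [-0.07, 1.1, -0.07], [0, 0, 0]], [0.5, [-0.07, 1.72, -0.07], [0, 0, 0]], [0.5, [-0.07, 1.72, -0.07], [0, 0, 0]]]}}

```text
t: 45.25
tool_pos: [0.3962, -0.2113, 0.0011]
tool_rot: [-1.568, 0.108, -0.095]
force: [-0.2, -0.2, 1.0]
finger_gap: 0.0435
```

Call:
{"fn": "step_arm", "kwargs": {"squeeze": 40, "steps": [[0.1, [0, 0, 0], [0, 0, 0]], [0.1, [0, 0, 0], [0, 0, 0]], [0.1, [0, 0, 0], [0, 0, 0]], [0.1, [0, 0, 0], [0, 0, 0]], [0.1, [0, 0, 0], [0, 0, 0]]]}}

```text
t: 45.88
tool_pos: [0.3974, -0.2119, 0.0026]
tool_rot: [-1.566, 0.105, -0.1]
force: [-0.1, 2.0, 4.2]
finger_gap: 0.0136
```

Run:
```python
from h import *
from plant import arm,capture
s=arm.read_state(); st(s); print(np.round(s["qpos"],2))
plan(s,(400,-211,165,-7.3),(480,-120,165,-11),(535.5,-53.5,165,-14.2))
```

```text
t 45.88 tcp [ 397.4 -211.9    2.6] yaw -7.5 F [-0.1  2.   4.2] gap 13.6 q7 1.99
[-0.5   0.11  0.99  2.15 -0.12  0.93  1.99]
-> (400, -211, 165, -7.3) shift [0.04, -3.25, 0.03] turn [-0.02, -0.03, -0.03] rows 3
-> (480, -120, 165, -11) shift [1.36, 0.0, 2.01] turn [0.0, 0.62, 0.0] rows 2
-> (535.5, -53.5, 165, -14.2) shift [0.84, 0.0, 1.52] turn [0.0, 0.53, 0.0] rows 2
```

Call:
{"fn": "step_arm", "kwargs": {"steps": [[0.1, [0, -0.3, 0], [0, 0, 0]], [0.1, [0, -1.1, 0], [0, 0, 0]], [0.1, [0.03, -2.1, 0], [0, 0, 0]], [0.1, [0.04, -3.2, 0.03], [0, 0, 0]], [0.1, [0.04, -3.25, 0.03], [0, 0, 0]]]}}

```text
t: 46.5
tool_pos: [0.4023, -0.2122, 0.1681]
tool_rot: [-1.567, 0.1, -0.105]
force: [0.1, 0.3, -2.4]
finger_gap: 0.0137
```

Call:
{"fn": "step_arm", "kwargs": {"steps": [[0.1, [0.3, 0, 0.4], [0, 0.1, 0]], [0.1, [0.65, 0, 0.95], [0, 0.3, 0]], [0.1, [1, 0, 1.5], [0, 0.5, 0]], [0.1, [1.36, 0, 2], [0, 0.62, 0]], [0.1, [1.36, 0, 2], [0, 0.62, 0]]]}}

```text
t: 47.12
tool_pos: [0.4806, -0.1175, 0.162]
tool_rot: [-1.567, 0.156, -0.144]
force: [0.2, -0.3, -2.2]
finger_gap: 0.0141
```

Call:
{"fn": "step_arm", "kwargs": {"steps": [[0.1, [0.3, 0, 0.5], [0, 0.2, 0]], [0.1, [0.55, 0, 1], [0, 0.4, 0]], [0.1, [0.8, 0, 1.4], [0, 0.53, 0]], [0.1, [0.84, 0, 1.5], [0, 0.53, 0]], [0.1, [0.84, 0, 1.5], [0, 0.53, 0]]]}}

```text
t: 47.75
tool_pos: [0.5349, -0.0563, 0.1633]
tool_rot: [-1.562, 0.202, -0.193]
force: [0.1, -0.8, -2.0]
finger_gap: 0.0134
```

Call:
{"fn": "step_arm", "kwargs": {"steps": [[0.1, [0, 0.3, 0], [0, 0, 0]], [0.1, [0, 0.3, 0], [0, 0, 0]], [0.1, [0, 0.3, 0], [0, 0, 0]]]}}

```text
t: 48.12
tool_pos: [0.5355, -0.0561, 0.1493]
tool_rot: [-1.561, 0.201, -0.194]
force: [0.2, -0.1, -1.2]
finger_gap: 0.0136
```

```bash
cat >> h.py <<'E'
def bar(c,z0,lo,hi):
    t=cloud(c,c["hand_eye"])*1000; z=z0-t[...,1]
    m=(abs(t[...,0])<60)&(abs(z-136)<2)&(t[...,2]>lo)&(t[...,2]<hi); p=t[m]; print("bar x,z",len(p),np.round(np.percentile(p[:,[0,2]],[.5,99.5],axis=0),1).tolist())
    m=(abs(t[...,0])<130)&(abs(z-116)<1.5)&(t[...,0]<-60)&(abs(t[...,2])<125); p=t[m]; print("rim x,z",len(p),np.round(np.percentile(p[:,[0,2]],[.5,99.5],axis=0),1).tolist())
E
python3 - <<'E'
from h import *
from plant import arm,capture
s=arm.read_state(); st(s); c=capture("wrist"); bar(c,s["tool_pos"][2]*1000,25,60)
plan(s,(535.8,-53.3,118,-14.2))
E
```

```text
t 48.12 tcp [535.5 -56.1 149.3] yaw -14.4 F [ 0.2 -0.1 -1.2] gap 13.6 q7 1.47
bar x,z 2075 [[-50.4, 35.6], [18.4, 59.9]]
rim x,z 1750 [[-78.9, -35.6], [-60.3, 120.0]]
-> (535.8, -53.3, 118, -14.2) shift [-0.01, 0.63, 0.05] turn [-0.01, -0.04, -0.04] rows 1
```

Call:
{"fn": "step_arm", "kwargs": {"steps": [[0.1, [0, 0.2, 0.035], [0, -0.03, 0]], [0.1, [0, 0.4, 0.035], [0, -0.03, 0]], [0.1, [0, 0.6, 0.035], [0, -0.03, 0]], [0.1, [0, 0.6, 0.035], [0, -0.03, 0]]]}}

```text
t: 48.68
tool_pos: [0.5353, -0.0539, 0.1182]
tool_rot: [-1.562, 0.2, -0.19]
force: [-0.3, -0.5, -1.7]
finger_gap: 0.0138
```

Run:
```python
from h import *
from plant import arm,capture
s=arm.read_state(); st(s); c=capture("wrist"); bar(c,s["tool_pos"][2]*1000,30,51)
```

```text
t 48.67 tcp [535.3 -53.9 118.2] yaw -14.2 F [-0.3 -0.5 -1.7] gap 13.8 q7 1.49
bar x,z 1561 [[-31.8, 33.5], [4.1, 47.1]]
rim x,z 2257 [[-77.8, -37.4], [-60.2, 118.3]]
```

Call:
{"fn": "step_arm", "kwargs": {"steps": [[0.1, [0, 0.07, 0], [0, 0, 0]], [0.1, [0, 0.13, 0], [0, 0, 0]], [0.1, [0, 0.19, 0], [0, 0, 0]], [0.1, [0, 0.2, 0], [0, 0, 0]]]}}

```text
t: 49.22
tool_pos: [0.536, -0.0539, 0.1092]
tool_rot: [-1.561, 0.198, -0.191]
force: [0.1, 0.7, -1.8]
finger_gap: 0.0139
```

Call:
{"fn": "step_arm", "kwargs": {"steps": [[0.1, [0, 0.02, 0], [0, 0, 0]], [0.1, [0, 0.02, 0], [0, 0, 0]]]}}

```text
t: 49.48
tool_pos: [0.5363, -0.0538, 0.1087]
tool_rot: [-1.561, 0.198, -0.192]
force: [0.0, 0.6, -0.9]
finger_gap: 0.0137
```

Contact begins; a last millimetre, release, and retreat up and back.

Call:
{"fn": "step_arm", "kwargs": {"steps": [[0.1, [0, 0.02, 0], [0, 0, 0]], [0.1, [0, 0.02, 0], [0, 0, 0]], [0.4, [0, 0.02, 0], [0, 0, 0]], [0.4, [0, 0.02, 0], [0, 0, 0]], [0.4, [0, 0.02, 0], [0, 0, 0]]]}}

```text
t: 50.1
tool_pos: [0.5363, -0.0539, 0.1073]
tool_rot: [-1.561, 0.198, -0.192]
force: [0.2, 0.6, -0.5]
finger_gap: 0.0322
```

Call:
{"fn": "step_arm", "kwargs": {"steps": [[0.4, [0, -0.4, 0], [0, 0, 0]], [0.4, [0, -1.2, 0], [0, 0, 0]], [0.4, [0, -2.2, 0], [0, 0, 0]], [0.4, [0, -3.2, 0], [0, 0, 0]], [0.4, [0, -3.2, 0], [0, 0, 0]]]}}

```text
t: 50.72
tool_pos: [0.5393, -0.0546, 0.2714]
tool_rot: [-1.559, 0.192, -0.197]
force: [0.2, -0.2, -1.0]
finger_gap: 0.0351
```

Call:
{"fn": "step_arm", "kwargs": {"steps": [[0.4, [0.6, 0, -1], [0, 0, 0]], [0.4, [0.6, 0, -2], [0, 0, 0]], [0.4, [0.6, 0, -3], [0, 0, 0]], [0.4, [0.6, 0, -4], [0, 0, 0]], [0.4, [0.6, 0, -4], [0, 0, 0]]]}}

```text
t: 51.35
tool_pos: [0.5137, -0.2608, 0.2665]
tool_rot: [-1.563, 0.206, -0.198]
force: [-0.0, 0.0, -0.2]
finger_gap: 0.0346
```

Run:
```python
from h import *
from plant import arm,capture
s=arm.read_state(); st(s)
ct=capture("top"); cs=capture("scene")
cv2.imwrite("pics/f.png",np.hstack([cv2.resize(cs["frame"][180:420,200:480,::-1],(420,360)),cv2.resize(ct["frame"][130:300,230:450,::-1],(380,294),interpolation=3)[:294] if 0 else cv2.resize(ct["frame"][120:300,240:430,::-1],(380,360))]))
for n,w in (("top",cloud(ct)),("scene",cloud(cs))):
    for k,x,y,r,a,b in (("d0bar",.555,.025,.05,.155,.18),("d1bar",.536,-.053,.05,.155,.18),("tray rim/posts",.545,-.015,.14,.1,.122),("pin",.68,.195,.05,.225,.262),("jar",.71,-.248,.08,.2,.22),("bowl",.7,.235,.08,.03,.05)):
        p=pick(w,x,y,r,a,b); print(n,k,rect(p) if len(p)>3 else len(p))
```

```text
t 51.35 tcp [ 513.7 -260.8  266.5] yaw -14.8 F [-0.   0.  -0.2] gap 34.6 q7 1.88
top d0bar {'c': array([557.4,  24.5]), 'size': array([47. , 13.7]), 'long_deg': -13.1, 'n': 78, 'z': array([165.3, 174.4, 177.9])}
top d1bar {'c': array([539.2, -54. ]), 'size': array([47.1, 13.8]), 'long_deg': -14.5, 'n': 79, 'z': array([164.8, 174.5, 177.9])}
top tray rim/posts {'c': array([547.6, -15.6]), 'size': array([181. , 179.7]), 'long_deg': -14.0, 'n': 1335, 'z': array([102.3, 108.7, 119.2])}
top pin {'c': array([678.7, 194.7]), 'size': array([16.7, 16. ]), 'long_deg': 53.8, 'n': 49, 'z': array([228.3, 252. , 257.2])}
top jar {'c': array([ 711.4, -247.8]), 'size': array([75.2, 74.2]), 'long_deg': 48.1, 'n': 518, 'z': array([205.2, 210.5, 215. ])}
top bowl {'c': array([691.9, 250.7]), 'size': array([98.3, 63.2]), 'long_deg': 30.9, 'n': 120, 'z': array([31.2, 41.8, 47.8])}
scene d0bar {'c': array([556. ,  22.7]), 'size': array([48.6, 15.5]), 'long_deg': -10.3, 'n': 201, 'z': array([156.4, 171.8, 175.9])}
scene d1bar {'c': array([537.9, -56.2]), 'size': array([48.4, 14.7]), 'long_deg': -16.0, 'n': 199, 'z': array([157.8, 172.4, 175.7])}
scene tray rim/posts {'c': array([544.7, -15.8]), 'size': array([182.5, 181.4]), 'long_deg': -14.3, 'n': 2354, 'z': array([102.9, 110. , 118.4])}
scene pin {'c': array([678.1, 192.7]), 'size': array([18.3, 18. ]), 'long_deg': 29.3, 'n': 129, 'z': array([227. , 245.4, 255.8])}
scene jar {'c': array([ 709.2, -248.4]), 'size': array([75.6, 75.4]), 'long_deg': 20.2, 'n': 1712, 'z': array([206.9, 209.9, 212. ])}
scene bowl {'c': array([700.3, 233.2]), 'size': array([98.6, 93.7]), 'long_deg': 46.1, 'n': 341, 'z': array([31. , 40.3, 46.9])}
```

View pics/f.png

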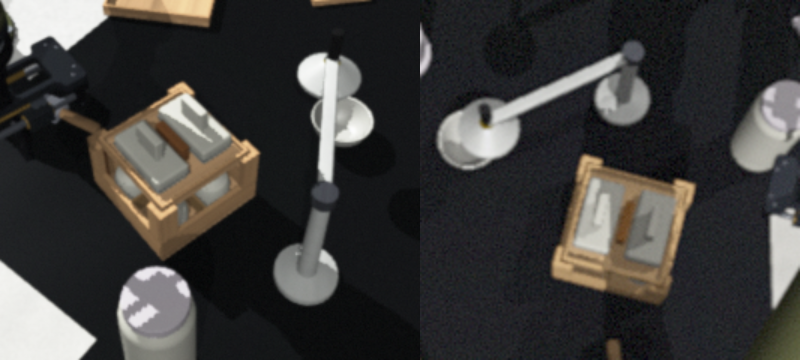

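Both dishes lie flat, one on each side of the bar. The tray is level between the posts, the vases stand below it, and the lamp is swung out over the bowl. Jar and bowl haven't moved, so I'm handing in.

```bash
python3 -c "
from plant import order
print(order.hand_in())"
```

```text
the job is handed in; nothing more can be done
None
```

The crate is packed as asked and the job was handed in at about 51 s of the 210 s allowed. The hand-in gave no verdict.

**What I did, in order:**
- **Lamp:** swung to the left, away from the jar, and left there.
- **Vases:** the three that were present stand in three separate cells.
- **Tray:** the middle-sized one, seated on the corner ledges.
- **Dishes:** one in each half of the tray, lengthwise alongside the bar.

**Last checks before hand-in:**
- **Lamp:** it stands about 1.1 rad to the left, past the 0.9 required, by both fixed cameras.
- **Vases:** all three tops measured 94–95 mm high after placing, which is right for standing on the crate's bottom. They still looked upright under the tray in the last picture.
- **Tray:** it is level, with its rim at about 116 mm as it should be.
- **Dishes:** their grips top out at about 174 mm, as expected, about 40 mm either side of the bar and parallel to it.
- **Jar and bowl:** the jar was unmoved in both cameras. The bowl was within 3 mm in the scene camera. The top camera's bowl reading was off by about 18 mm, because the lamp head hides part of the bowl from there.
- **Gripper:** clear of everything.

**What disagreed or went wrong:**
- **Tool point:** the fingertips sit about 37 mm above the reported tool point. My first grip on the lamp pin therefore closed too high and pushed the lamp over instead of holding it. The first try at a vase closed on air. I corrected for this on every later grasp.
- **Dish knocked aside:** dish1 was moved about 3 cm during the run, so I measured it again before picking it up.
- **Camera offset:** the top and scene cameras differ by 2–4 mm, so the final fits used the wrist camera.

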